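# Get the dental cast out from behind the bottle and cups

### The arm

A 6-joint arm with a two-finger parallel gripper is mounted at the origin on a cart in front of the work surface, level with it; the furniture and walls round the work are solid. World frame = base frame: x ahead of the robot, y to its left, z up, the work surface at z = 0. Lengths are in m, angles in rad, forces in N, time in s.
With the tool pointing down it reaches from about 0.325 to 0.85 m from the base axis. Payload 15.5 kg.
Tool frame: the origin (TCP) lies at the very end of the fingers, on their centre line; the grasp point (between the pads) lies 19 mm behind it; z points along the fingers, y is the line along which they close (so a half turn about z gives the same grasp; the last joint's range is limited). The gripper opens to 91 mm and grips with 3 to 60 N. Pads are 32 mm wide; open, the fingers measure 118 mm over their backs; the gripper's body (76 mm by 178 mm) begins 60 mm behind the grasp point.
Start: joints at [1.107, 0.494, 1.345, -0, 1.302, -0.096], TCP at [0.225, 0.583, 0.214] pointing down, gripper open.
Joint ranges: [-2.91, 2.91], [-0.82, 2.16], [0.22, 2.67], [-1.22, 4.37], [0.12, 2.79], [-3.08, 3.08]. Speed limits (rad/s): [1.89, 1.89, 2.57, 3.01, 3.01, 3.01].

### API

Orientations are given as a unit quaternion [x, y, z, w].
In Python, from station import r gives the robot as it stands. The module is installed in compiled form; this text tells all that it offers.
- The arm moves only by the shell command python3 -m pendant 'ROWS'. ROWS is JSON, a list of rows, each an object of numbers: "dx", "dy", "dz": the shift along the tool's x, y, z scaled (see below); "twist": the turn about the tool's z scaled (see below); "claw": the finger opening in mm, from 0 to 91.2. In form: [{"dx": .., "dy": .., "dz": .., "twist": .., "claw": ..}, ...]. A call has 1 to 8 rows; each row shifts and turns the commanded pose from where the row before left it, along the tool's axes as they then stand; what a row does not reach is not made up. The controller multiplies each number of a shift by 3 cm and each number of a turn by 0.08 rad. A row lasts 1/12 s, in which the tool goes at most 41.7 mm and 7.16 degrees, less where a joint would pass 70% of its speed; a pose out of reach is approached as far as the arm can. A call with a number of a shift or a turn outside -1 to 1 is refused whole. A call with a gripper value outside its range is refused whole. The fingers move at their own pace and stop on an object; the grip force is fixed at half the most. Time passes only in rows, so rows that do not move let the fingers close. It gives the time, the measured TCP pose, the force, the opening and the grip force at its end, in the units of the state.
- r.get_state(): the state, without advancing time (a new reading comes with each control period).
- r.get_image(name): name is "side" or "top"; returns a dict with "frame" (420x560x3 uint8, red, green, blue), "camera_matrix" (3x3 intrinsics, pixels), "T" (4x4, takes a point from camera to world coordinates). Camera axes: x right, y down, z forward; pixel columns grow to the right and rows downward; lengths in m; the calibration is good to about 2 mm. A picture is of the moment at which its call begins. There is no depth.
- r.job_done(): hands the job in; it is judged then, once.
The state is a dict: "t": time; "joint_pos": joint angles; "joint_velocities": joint speeds; "joint_efforts": joint torques, N m; "tcp_pos": TCP position; "orientation": TCP orientation; "ft_force": force on the tool from outside, world axes, zero at the start; "ft_torque": the same for the moment, N m; "gripper_width": finger opening in m; "gripper_force": force on a finger pad.
Only numpy, scipy, OpenCV 4.12 (cv2) and the standard library are available. Lean on these libraries where they do the work, as an engineer would, in place of code of your own. Each camera call takes 0.05 s, during which the arm holds its last target. There are 200 camera calls.

### The job

Take the bottle and the stack of cups out of the front of the blue caddy and stand both on the cork mat; when both stand there, fetch the plaster dental cast from behind them and set it down in the middle of the glass slab, its long side along the slab's long side, teeth up. Only then stand the bottle and the cups back in the caddy, each upright in exactly the place it came from. Keep the bottle and cups upright throughout and leave the steel bowl and the wax block where they are.

Things in the scene. Friction and masses are not known exactly. Their poses are not given: they have to be found in the camera images.
- caddy: Fixed blue metal caddy, 176 (x) by 150 (y) mm; origin: centre of underside; front faces -x. Heights over desk: floor 5, front lip 12, sides 25, back wall 40 mm (inner face x = 85). Front bays: round dark pads at x = -50, y = 36 and -36. Cast bay at x = 18, y = 0 between cheeks 24 high (inner faces y = 42 and -42), 40 mm free behind it: with both front bays empty, grip the cast by front and back.
- mat: Fixed brown cork mat, 80 (x) by 170 (y) by 3 mm thick; origin at the centre of its underside. It is the side area for the bottle and the cups and is empty at the start; it and the slab swap sides between starts.
- slab: Fixed pale glass mixing slab, 70 (x) by 100 (y) by 10 mm; origin at the centre of its underside.
- bottle: Amber bottle with black cap, 42 mm diameter up to z = 78 mm, where the shoulder ends, then a cap 24 mm in diameter to 95 mm; loose; 0.13 kg; origin at the centre of its underside, z up. It stands in one of the caddy's two front bays, the cups in the other.
- cups: Upright stack of nested white cups that moves as one piece, 64 mm high, to be gripped at 60 mm diameter (rims look 66 mm); loose; 0.06 kg; origin at the centre of its underside, z up.
- model: Cream plaster dental cast, 54 (x) by 68 (y) by 35 mm with the teeth; its solid base, by which to grip it, is 21 mm high; grip it across x; loose; 0.11 kg; origin at the centre of its underside, z up toward the teeth. At the start it stands in the caddy's rear bay, its x along the caddy's x. On the slab its x must lie along the slab's x (either way round).
- bowl: Small steel bowl, 95 mm across and 47 mm high, a bystander; origin at the centre of its underside.
- wax: Pink wax block, 35 (x) by 63 (y) by 19 mm, a bystander; origin at the centre of its underside.
Things that resemble listed ones, but are neither listed nor needed, are in the scene too. Leave any turquoise look-alike of the model alone. What is shaped like the bottle but yellow is not meant.

How it is judged:
On the way, in this order (a step that is already met when the one before it is completed fails the run):
1. bottle and cups both stand released on the cork mat, the cast still in the caddy (x of bottle in the frame of mat between -0.04 and 0.04 m and y of bottle in the frame of mat between -0.085 and 0.085 m and z of each of bottle, cups in the frame of mat below 0.012 m and angle between each of bottle, cups's own z axis and vertical below 0.1 rad and linear speed of each of bottle, cups below 0.02 m/s and contact force between each of bottle, cups and the fingers below 0.3 N and x of cups in the frame of mat between -0.04 and 0.04 m and y of cups in the frame of mat between -0.085 and 0.085 m and distance of model from where it was at the start of the episode below 0.02 m), for 0.2 s.
2. the cast lies squared up in the middle of the slab while bottle and cups still stand on the mat (horizontal distance between model and slab below 0.015 m and z of model in the frame of slab below 0.018 m and angle between each of model, bottle, cups's own z axis and vertical below 0.1 rad and angle between the x axis of model and the x axis of slab, either way round below 0.26 rad and linear speed of model below 0.02 m/s and contact force between model and the fingers below 0.3 N and x of bottle in the frame of mat between -0.04 and 0.04 m and y of bottle in the frame of mat between -0.085 and 0.085 m and z of each of bottle, cups in the frame of mat below 0.012 m and x of cups in the frame of mat between -0.04 and 0.04 m and y of cups in the frame of mat between -0.085 and 0.085 m), for 0.2 s.
At the end, for the whole second after the job is handed in: The cast rests teeth up on the slab, its centre within 15 mm of the slab's and its sides within 15 degrees of the slab's; bottle and cups stand upright and released, each within 15 mm of where it stood at the start (horizontal distance between model and slab below 0.015 m and z of model in the frame of slab below 0.018 m and angle between each of model, bottle, cups's own z axis and vertical below 0.1 rad and angle between the x axis of model and the x axis of slab, either way round below 0.26 rad and linear speed of each of model, bottle, cups below 0.02 m/s and contact force between each of model, bottle, cups and the fingers below 0.3 N and distance of each of bottle, cups from where it was at the start of the episode below 0.015 m); the robot touches nothing.
It fails at once if a bystander (bowl, wax block) is moved more than 20 mm (distance of any of bowl, wax from where it was at the start of the episode above 0.02 m).
It fails at once if the bottle or the cups tip by more than 30 degrees (angle between any of bottle, cups's own z axis and vertical above 0.52 rad).
It also fails if it takes over 128 s, if anything falls off the work surface, if the arm or the gripper's body presses on something with over 40 N, if the wrist force passes 120 N, or if a joint passes its speed limit or range.

## Working session

There is one attempt and no reset: what is moved stays moved. The work goes in short steps, Python scripts to look and compute and a shell command to move; the robot and the scene stay as the last step left them, time stands still between calls to the robot, and variables do not carry over. Pictures are saved under pics/ and viewed, at most 14 in all, crops included, and the job is handed in when it is done.

```bash
mkdir -p pics; python3 - <<'E'
from station import r
import cv2,json,numpy as np
for n in("top","side"):
    d=r.get_image(n); cv2.imwrite(f"pics/{n}0.png",d["frame"][:,:,::-1]); print(n,np.round(d["camera_matrix"],1).tolist(),np.round(d["T"],4).tolist())
print({k:np.round(v,3).tolist() for k,v in r.get_state().items()})
E
```

```text
top [[415.0, 0.0, 277.4], [0.0, 415.0, 214.3], [0.0, 0.0, 1.0]] [[-0.0181, -0.992, 0.125, 0.449], [-0.9997, 0.0198, 0.012, -0.0508], [-0.0144, -0.1247, -0.9921, 0.8982], [0.0, 0.0, 0.0, 1.0]]
side [[461.9, 0.0, 284.4], [0.0, 461.9, 215.2], [0.0, 0.0, 1.0]] [[-0.9853, -0.0911, 0.1442, 0.4207], [-0.1702, 0.4677, -0.8674, 0.8171], [0.0116, -0.8792, -0.4763, 0.5127], [0.0, 0.0, 0.0, 1.0]]
{'t': 0.1, 'joint_pos': [1.107, 0.494, 1.346, -0.0, 1.302, -0.095], 'joint_velocities': [0.001, -0.001, -0.0, 0.001, -0.002, -0.002], 'joint_efforts': [0.002, -88.023, -38.255, 0.071, 0.048, 0.0], 'tcp_pos': [0.225, 0.583, 0.213], 'orientation': [0.183, 0.983, -0.001, -0.0], 'ft_force': [-0.347, 0.048, -0.05], 'ft_torque': [-0.033, 0.025, 0.005], 'gripper_force': 0.0, 'gripper_width': 0.091}
```

View pics/top0.png

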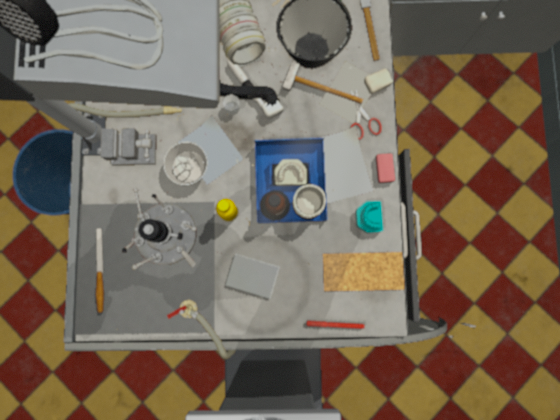

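View pics/side0.png

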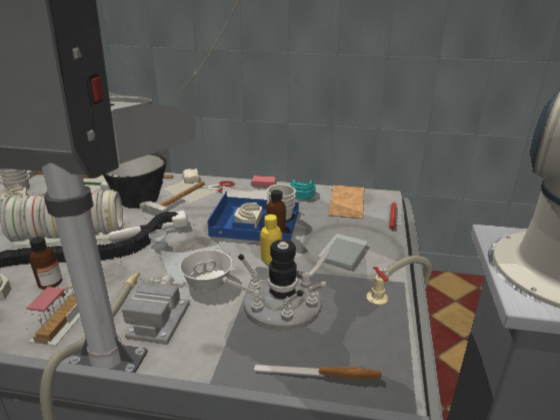

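The top view shows the caddy at (291,181). The amber bottle is at (274,205), the cups at (309,201), the cream cast at (291,172), the slab at (252,277) and the mat at (363,271).

Candidates:
- **Bottle:** amber at top (274,205) in the caddy, yellow at (227,208), and a second amber one at side (45,265) away from the caddy. The one in the caddy's front bay is meant.
- **Cast:** cream at (291,172) in the caddy, turquoise at (371,217). The cream one is meant.

```bash
cat > h.py <<'E'
import numpy as np,cv2
from station import r
def grab(n):
    d=r.get_image(n); return d["frame"],np.array(d["camera_matrix"]),np.array(d["T"])
def ray(c,uv):
    _,K,T=c; v=T[:3,:3]@np.linalg.inv(K)@[uv[0],uv[1],1]; return T[:3,3],v/np.linalg.norm(v)
def plane(c,uv,z):
    o,v=ray(c,uv); return o+v*(z-o[2])/v[2]
def tri(c1,u1,c2,u2):
    o1,a=ray(c1,u1);o2,b=ray(c2,u2)
    s=np.linalg.lstsq(np.c_[a,-b],o2-o1,rcond=None)[0]; p,q=o1+s[0]*a,o2+s[1]*b
    return (p+q)/2,np.linalg.norm(p-q)
def proj(c,p):
    _,K,T=c; q=K@(T[:3,:3].T@(np.asarray(p)-T[:3,3])); return q[:2]/q[2]
def blob(c,lo,hi,roi):
    x0,y0,x1,y1=roi; h=cv2.cvtColor(c[0],cv2.COLOR_RGB2HSV)[y0:y1,x0:x1]
    m=cv2.inRange(h,np.array(lo),np.array(hi)); k=max(cv2.findContours(m,0,1)[0],key=cv2.contourArea)
    return k+np.array([x0,y0])
E
python3 - <<'E'
from h import *
t,s=grab("top"),grab("side")
a=cv2.resize(t[0][120:300,200:420],None,fx=3.6,fy=3.3,interpolation=2)[:594,:792]
cv2.imwrite("pics/tc.png",a[:,:,::-1])
b=cv2.resize(s[0][165:285,170:370],None,fx=4,fy=4,interpolation=2)
cv2.imwrite("pics/sc.png",b[:,:,::-1])
for n,lo,hi,roi in [("mat",(8,80,100),(25,255,255),(310,240,410,300)),("slab",(80,5,90),(120,255,255),(218,245,290,305)),("caddy",(105,120,30),(125,255,255),(245,130,335,230))]:
    k=blob(t,lo,hi,roi); rc=cv2.minAreaRect(k); z={"mat":.003,"slab":.01,"caddy":.025}[n]
    print(n,rc,[np.round(plane(t,p,z),3)[:2].tolist() for p in cv2.boxPoints(rc)],np.round(plane(t,rc[0],z),4))
E
```

```text
mat ((363.3704528808594, 271.2984313964844), (37.831138610839844, 80.97908782958984), 88.69805145263672) [[0.475, -0.135], [0.476, -0.308], [0.396, -0.306], [0.396, -0.135]] [ 0.4356 -0.221   0.003 ]Traceback (most recent call last):
  File "<stdin>", line 8, in <module>
  File "h.py", line 17, in blob
    m=cv2.inRange(h,np.array(lo),np.array(hi)); k=max(cv2.findContours(m,0,1)[0],key=cv2.contourArea)
                                                  ~~~^^^^^^^^^^^^^^^^^^^^^^^^^^^^^^^^^^^^^^^^^^^^^^^^
ValueError: max() iterable argument is empty
```

View pics/tc.png

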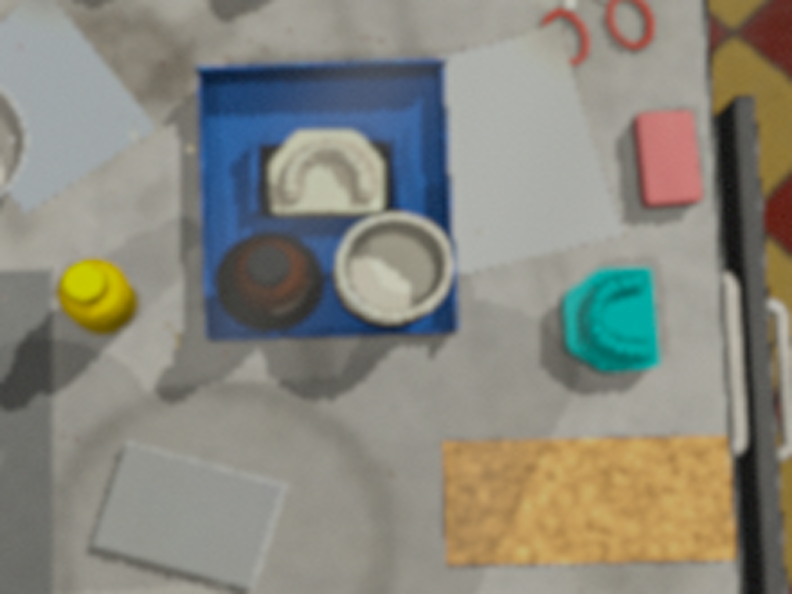

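View pics/sc.png

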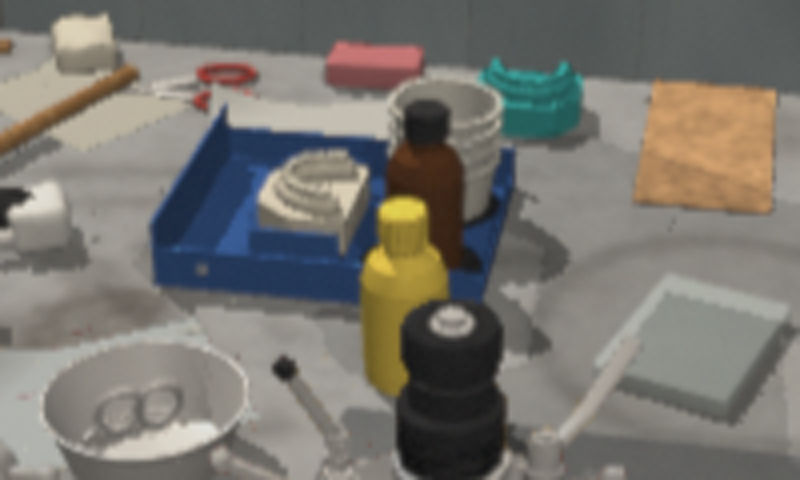

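Confirmed by the crops: the amber bottle with the black cap is front left in the caddy at top (274,200), the cups are front right at (310,201), and the cream cast sits behind at (291,172). In the side crop the bottle cap is at (277,192) and the cup rim at (281,189). I'll measure next.

```bash
python3 - <<'E'
from h import *
t,s=grab("top"),grab("side")
T=lambda x,y:(200+x/3.6,120+y/3.3); S=lambda x,y:(170+x/4,165+y/4)
for n,a,b in [("captop",(267,263),(428,107)),("rim",(395,268),(445,97)),
 ("slab1",(127,442),(672,275)) ,("slab4",(90,550),(790,312)),("slab2",(287,487),(0,0)),
 ("castFL",(268,215),(348,250)),("castFLtop",(268,213),(345,222)),
 ("wax",(668,160),(375,52)),("caddyBL",(198,68),(155,230)),("caddyBR",(443,60),(225,108)),("yellow",(87,280),(404,207)),
 ]:
    if b[0]: p,e=tri(t,T(*a),s,S(*b)); print(n,np.round(p,4),round(e,4))
print("side slab on z=.01",[np.round(plane(s,S(*p),.01),3).tolist() for p in [(672,275),(790,312),(733,412),(603,360)]])
print("top slab z=.01",[np.round(plane(t,T(*p),.01),4).tolist() for p in [(127,442),(287,487),(248,592),(90,550)]])
print("mat side",[np.round(plane(s,S(*p),.003),3).tolist() for p in [(655,82),(776,90),(770,212),(637,203)]])
P=lambda p,z:np.round(plane(t,T(*p),z),4)
print("caddy BL,BR z.04",P((198,68),.04),P((443,60),.04),"FR,FL .012",P((457,332),.012),P((208,340),.012))
print("cap .095",P((267,263),.095),"rim .064",P((395,268),.064))
print("rim l r t b",[P(p,.064) for p in[(335,268),(455,268),(395,211),(395,326)]])
print("cast L R F B",[P(p,.021) for p in[(266,200),(388,200),(328,216),(328,128)]])
k=blob(t,(105,120,30),(125,255,255),(245,130,335,230)); print(cv2.minAreaRect(k))
p=t[0].astype(int)[250:300:8,225:285:8]; print(p[3].tolist())
# obstacles: bowl, burner top, yellow
E
```

```text
captop [ 0.5786 -0.0354  0.0982] 0.0001
rim [ 0.5803 -0.1063  0.0707] 0.0037
slab1 [0.4599 0.0454 0.0596] 0.0318
slab4 [0.3992 0.067  0.0577] 0.0235
castFL [ 0.624  -0.035   0.0081] 0.0026
castFLtop [ 0.6236 -0.0351  0.0252] 0.0009
wax [ 0.6569 -0.2754  0.0181] 0.004
caddyBL [0.7182 0.0048 0.0324] 0.0012
caddyBR [ 0.7208 -0.1412  0.0346] 0.0012
yellow [0.5715 0.0632 0.0926] 0.0005
side slab on z=.01 [[0.447, -0.038, 0.01], [0.384, -0.012, 0.01], [0.409, 0.084, 0.01], [0.474, 0.051, 0.01]]
top slab z=.01 [[0.4773, 0.0513, 0.01], [0.4468, -0.043, 0.01], [0.3808, -0.019, 0.01], [0.4088, 0.0734, 0.01]]
mat side [[0.475, -0.298, 0.003], [0.396, -0.301, 0.003], [0.396, -0.132, 0.003], [0.473, -0.128, 0.003]]
caddy BL,BR z.04 [0.7164 0.0044 0.04  ] [ 0.7185 -0.1407  0.04  ] FR,FL .012 [ 0.5448 -0.1462  0.012 ] [0.5425 0.0023 0.012 ]
cap .095 [ 0.5791 -0.0354  0.095 ] rim .064 [ 0.5795 -0.107   0.064 ]
rim l r t b [array([ 0.5802, -0.0731,  0.064 ]), array([ 0.5788, -0.1408,  0.064 ]), array([ 0.6152, -0.108 ,  0.064 ]), array([ 0.5436, -0.106 ,  0.064 ])]
cast L R F B [array([ 0.6327, -0.0341,  0.021 ]), array([ 0.6311, -0.1069,  0.021 ]), array([ 0.6213, -0.0709,  0.021 ]), array([ 0.68  , -0.0722,  0.021 ])]
((289.6883239746094, 173.39659118652344), (68.7952880859375, 67.98819732666016), 87.79740142822266)
[[147, 144, 134], [146, 148, 141], [146, 148, 143], [146, 149, 143], [149, 152, 146], [147, 149, 145], [148, 149, 146], [150, 147, 137]]
```

```bash
P='python3 -m pendant'
$P '[{"twist":1,"claw":75},{"twist":1,"claw":75},{"twist":1,"claw":75},{"twist":1,"claw":75},{"twist":1,"claw":75},{"twist":1,"claw":75},{"twist":1,"claw":75},{"twist":1,"claw":75}]' | cut -c1-400
$P '[{"twist":1,"claw":75},{"twist":1,"claw":75},{"twist":1,"claw":75},{"twist":1,"claw":75},{"twist":1,"claw":75},{"twist":1,"claw":75},{"twist":1,"claw":75},{"claw":75}]'
python3 - <<'E'
from h import *
t,s=grab("top"),grab("side")
for n,a,b in[("burner",(150,229),(283,245)),("hose",(190,307),(380,273)),("hosepeak",(205,320),(420,258)),("lampcorner",(219,100),(195,122))]:
    p,e=tri(t,a,s,b);print(n,np.round(p,3),round(e,3))
E
```

```text
burner [0.524 0.2   0.119] 0.001
hose [0.367 0.14  0.044] 0.007
hosepeak [0.322 0.109 0.061] 0.05
lampcorner [0.714 0.047 0.263] 0.001schema error: expected keys dx, dy, dz, twist, claw
schema error: expected keys dx, dy, dz, twist, claw
```

```bash
P='python3 -m pendant'
$P '[{"dx":0,"dy":0,"dz":0,"twist":1,"claw":75},{"dx":0,"dy":0,"dz":0,"twist":1,"claw":75},{"dx":0,"dy":0,"dz":0,"twist":1,"claw":75},{"dx":0,"dy":0,"dz":0,"twist":1,"claw":75},{"dx":0,"dy":0,"dz":0,"twist":1,"claw":75},{"dx":0,"dy":0,"dz":0,"twist":1,"claw":75},{"dx":0,"dy":0,"dz":0,"twist":1,"claw":75},{"dx":0,"dy":0,"dz":0,"twist":1,"claw":75}]' | cut -c1-400
$P '[{"dx":0,"dy":0,"dz":0,"twist":1,"claw":75},{"dx":0,"dy":0,"dz":0,"twist":1,"claw":75},{"dx":0,"dy":0,"dz":0,"twist":1,"claw":75},{"dx":0,"dy":0,"dz":0,"twist":1,"claw":75},{"dx":0,"dy":0,"dz":0,"twist":1,"claw":75},{"dx":0,"dy":0,"dz":0,"twist":1,"claw":75},{"dx":0,"dy":0,"dz":0,"twist":1,"claw":75},{"dx":0,"dy":0,"dz":0,"twist":0,"claw":75}]'
```

```text
t: 1.07
tcp_pos: [0.2247, 0.5832, 0.2139]
orientation: [0.485, 0.875, -0.0, 0.0]
ft_force: [0.5, -0.3, -0.0]
gripper_width: 0.0751
gripper_force: 0.0
t: 1.73
tcp_pos: [0.2247, 0.5832, 0.2139]
orientation: [0.708, 0.707, -0.0, 0.0]
ft_force: [-0.0, -0.2, 1.2]
gripper_width: 0.0751
gripper_force: 0.0
```

```bash
P='python3 -m pendant'
for i in 1 2; do :; done
$P '[{"dx":-1,"dy":0.57,"dz":0,"twist":0,"claw":75},{"dx":-1,"dy":0.57,"dz":0,"twist":0,"claw":75},{"dx":-1,"dy":0.57,"dz":0,"twist":0,"claw":75},{"dx":-1,"dy":0.57,"dz":0,"twist":0,"claw":75},{"dx":-1,"dy":0.57,"dz":0,"twist":0,"claw":75},{"dx":-1,"dy":0.57,"dz":0,"twist":0,"claw":75},{"dx":-1,"dy":0.57,"dz":0,"twist":0,"claw":75},{"dx":-1,"dy":0.57,"dz":0,"twist":0,"claw":75}]'
$P '[{"dx":-1,"dy":0.57,"dz":0,"twist":0,"claw":75},{"dx":-1,"dy":0.57,"dz":0,"twist":0,"claw":75},{"dx":-1,"dy":0.57,"dz":0,"twist":0,"claw":75},{"dx":-1,"dy":0.57,"dz":0,"twist":0,"claw":75},{"dx":-1,"dy":0.57,"dz":0,"twist":0,"claw":75},{"dx":-1,"dy":0.57,"dz":0,"twist":0,"claw":75},{"dx":-1,"dy":0.57,"dz":0,"twist":0,"claw":75},{"dx":-1,"dy":0.57,"dz":0,"twist":0,"claw":75}]'
$P '[{"dx":-0.92,"dy":0.53,"dz":0,"twist":0,"claw":75},{"dx":-0.92,"dy":0.53,"dz":0,"twist":0,"claw":75},{"dx":-0.92,"dy":0.53,"dz":0,"twist":0,"claw":75},{"dx":-0.92,"dy":0.53,"dz":0,"twist":0,"claw":75},{"dx":-0.92,"dy":0.53,"dz":0,"twist":0,"claw":75},{"dx":0,"dy":0,"dz":0,"twist":0,"claw":75},{"dx":0,"dy":0,"dz":0,"twist":0,"claw":75}]'
```

```text
t: 2.4
tcp_pos: [0.3628, 0.3421, 0.2141]
orientation: [0.705, 0.709, 0.0, 0.0]
ft_force: [1.3, 0.8, 0.2]
gripper_width: 0.0752
gripper_force: 0.0
t: 3.07
tcp_pos: [0.5004, 0.1023, 0.2141]
orientation: [0.705, 0.709, 0.0, 0.0]
ft_force: [2.0, 0.3, -0.0]
gripper_width: 0.0751
gripper_force: 0.0
t: 3.65
tcp_pos: [0.5801, -0.0351, 0.2136]
orientation: [0.706, 0.708, -0.0, -0.0]
ft_force: [-0.4, -0.3, -0.5]
gripper_width: 0.0745
gripper_force: 0.0
```

```bash
P='python3 -m pendant'
$P '[{"dx":0,"dy":0,"dz":0.8,"twist":0,"claw":70},{"dx":0,"dy":0,"dz":0.8,"twist":0,"claw":70},{"dx":0,"dy":0,"dz":0.8,"twist":0,"claw":70},{"dx":0,"dy":0,"dz":0.8,"twist":0,"claw":70},{"dx":0,"dy":0,"dz":0.8,"twist":0,"claw":70},{"dx":0,"dy":0,"dz":0.8,"twist":0,"claw":70},{"dx":0,"dy":0,"dz":0.8,"twist":0,"claw":70},{"dx":0,"dy":0,"dz":0.12,"twist":0,"claw":70}]'
$P '[{"dx":0,"dy":0,"dz":0,"twist":0,"claw":50},{"dx":0,"dy":0,"dz":0,"twist":0,"claw":46},{"dx":0,"dy":0,"dz":0,"twist":0,"claw":42},{"dx":0,"dy":0,"dz":0,"twist":0,"claw":36},{"dx":0,"dy":0,"dz":0,"twist":0,"claw":34},{"dx":0,"dy":0,"dz":0,"twist":0,"claw":34},{"dx":0,"dy":0,"dz":0,"twist":0,"claw":34},{"dx":0,"dy":0,"dz":0,"twist":0,"claw":34}]'
```

```text
t: 4.32
tcp_pos: [0.5771, -0.0324, 0.0392]
orientation: [0.705, 0.709, -0.001, -0.002]
ft_force: [-2.3, 0.4, -0.4]
gripper_width: 0.0701
gripper_force: 0.0
t: 4.98
tcp_pos: [0.5804, -0.0338, 0.0434]
orientation: [0.706, 0.708, 0.001, 0.001]
ft_force: [-0.2, 0.4, 9.6]
gripper_width: 0.0399
gripper_force: 29.9
```

```bash
P='python3 -m pendant'
$P '[{"dx":0,"dy":0,"dz":0,"twist":0,"claw":50},{"dx":0,"dy":0,"dz":0,"twist":0,"claw":50},{"dx":0,"dy":0,"dz":0,"twist":0,"claw":50},{"dx":0,"dy":0,"dz":0.12,"twist":0,"claw":50},{"dx":0,"dy":0,"dz":0.12,"twist":0,"claw":50},{"dx":0,"dy":0,"dz":0.1,"twist":0,"claw":50},{"dx":0,"dy":0,"dz":0,"twist":0,"claw":50},{"dx":0,"dy":0,"dz":0,"twist":0,"claw":50}]'
$P '[{"dx":0,"dy":0,"dz":0,"twist":0,"claw":46},{"dx":0,"dy":0,"dz":0,"twist":0,"claw":44},{"dx":0,"dy":0,"dz":0,"twist":0,"claw":42},{"dx":0,"dy":0,"dz":0,"twist":0,"claw":36},{"dx":0,"dy":0,"dz":0,"twist":0,"claw":34},{"dx":0,"dy":0,"dz":0,"twist":0,"claw":34},{"dx":0,"dy":0,"dz":0,"twist":0,"claw":34},{"dx":0,"dy":0,"dz":0,"twist":0,"claw":34}]'
```

```text
t: 5.65
tcp_pos: [0.5794, -0.0337, 0.0317]
orientation: [0.706, 0.708, -0.0, -0.0]
ft_force: [0.5, -0.2, -0.1]
gripper_width: 0.0501
gripper_force: 0.0
t: 6.32
tcp_pos: [0.5799, -0.0337, 0.0323]
orientation: [0.706, 0.708, 0.0, 0.0]
ft_force: [1.9, 0.3, 3.0]
gripper_width: 0.0405
gripper_force: 29.8
```

```bash
P='python3 -m pendant'
$P '[{"dx":0,"dy":0,"dz":-0.1,"twist":0,"claw":34},{"dx":0,"dy":0,"dz":-0.3,"twist":0,"claw":34},{"dx":0,"dy":0,"dz":-0.5,"twist":0,"claw":34},{"dx":0,"dy":0,"dz":-0.6,"twist":0,"claw":34},{"dx":0,"dy":0,"dz":-0.6,"twist":0,"claw":34},{"dx":0,"dy":0,"dz":-0.6,"twist":0,"claw":34},{"dx":0,"dy":0,"dz":-0.3,"twist":0,"claw":34},{"dx":0,"dy":0,"dz":0,"twist":0,"claw":34}]'
python3 - <<'E'
from h import *
s=grab("side");cv2.imwrite("pics/s1.png",s[0][:,:,::-1])
E
```

```text
t: 6.98
tcp_pos: [0.5806, -0.0339, 0.1243]
orientation: [0.706, 0.708, 0.001, 0.001]
ft_force: [0.6, 0.8, -1.3]
gripper_width: 0.0406
gripper_force: 29.8
```

View pics/s1.png

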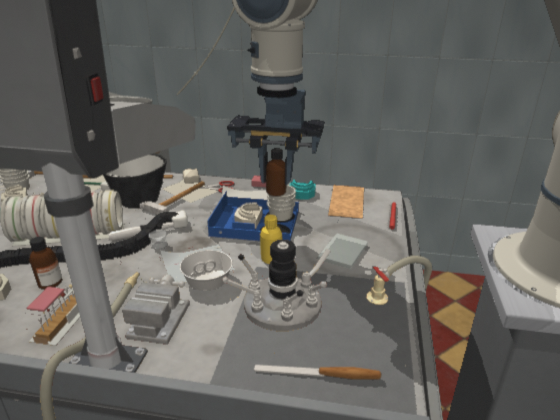

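Bottle is held upright, at about (277,175). Next I carry it to the mat.

```bash
P='python3 -m pendant'
$P '[{"dx":-0.3,"dy":-0.3,"dz":0,"twist":0,"claw":34},{"dx":-0.7,"dy":-0.7,"dz":0,"twist":0,"claw":34},{"dx":-0.8,"dy":-0.9,"dz":0,"twist":0,"claw":34},{"dx":-0.8,"dy":-0.9,"dz":0,"twist":0,"claw":34},{"dx":-0.8,"dy":-0.9,"dz":0,"twist":0,"claw":34},{"dx":-0.7,"dy":-0.7,"dz":0,"twist":0,"claw":34},{"dx":-0.5,"dy":-0.43,"dz":0,"twist":0,"claw":34},{"dx":0,"dy":0,"dz":0,"twist":0,"claw":34}]'
$P '[{"dx":0,"dy":0,"dz":0.4,"twist":0,"claw":34},{"dx":0,"dy":0,"dz":0.6,"twist":0,"claw":34},{"dx":0,"dy":0,"dz":0.6,"twist":0,"claw":34},{"dx":0,"dy":0,"dz":0.6,"twist":0,"claw":34},{"dx":0,"dy":0,"dz":0.5,"twist":0,"claw":34},{"dx":0,"dy":0,"dz":0.2,"twist":0,"claw":34},{"dx":0,"dy":0,"dz":0.1,"twist":0,"claw":34},{"dx":0,"dy":0,"dz":0,"twist":0,"claw":34}]'
```

```text
t: 7.7
tcp_pos: [0.4315, -0.174, 0.1211]
orientation: [0.707, 0.707, -0.001, -0.001]
ft_force: [0.9, 0.1, -1.9]
gripper_width: 0.0401
gripper_force: 29.8
t: 8.37
tcp_pos: [0.4347, -0.1719, 0.0316]
orientation: [0.706, 0.708, -0.0, -0.001]
ft_force: [-0.3, -0.0, -1.3]
gripper_width: 0.0404
gripper_force: 29.8
```

```bash
P='python3 -m pendant'
$P '[{"dx":0,"dy":0,"dz":0.04,"twist":0,"claw":34},{"dx":0,"dy":0,"dz":0.02,"twist":0,"claw":34},{"dx":0,"dy":0,"dz":0,"twist":0,"claw":34}]'
```

```text
t: 8.62
tcp_pos: [0.4355, -0.1723, 0.0308]
orientation: [0.706, 0.708, 0.0, 0.0]
ft_force: [-0.0, 0.3, -1.3]
gripper_width: 0.0404
gripper_force: 29.8
```

```bash
P='python3 -m pendant'
$P '[{"dx":0,"dy":0,"dz":0.05,"twist":0,"claw":34},{"dx":0,"dy":0,"dz":0,"twist":0,"claw":34},{"dx":0,"dy":0,"dz":0,"twist":0,"claw":34}]'
$P '[{"dx":0,"dy":0,"dz":0.05,"twist":0,"claw":34},{"dx":0,"dy":0,"dz":0,"twist":0,"claw":34},{"dx":0,"dy":0,"dz":0,"twist":0,"claw":34}]'
```

```text
t: 8.87
tcp_pos: [0.436, -0.1725, 0.0298]
orientation: [0.706, 0.708, 0.0, 0.001]
ft_force: [0.1, 2.3, 17.2]
gripper_width: 0.0402
gripper_force: 30.1
t: 9.12
tcp_pos: [0.4362, -0.1726, 0.0288]
orientation: [0.706, 0.708, 0.0, 0.001]
ft_force: [-3.8, 1.2, 30.9]
gripper_width: 0.0404
gripper_force: 30.2
```

```bash
P='python3 -m pendant'
$P '[{"dx":0,"dy":0,"dz":-0.05,"twist":0,"claw":34},{"dx":0,"dy":0,"dz":0,"twist":0,"claw":44},{"dx":0,"dy":0,"dz":0,"twist":0,"claw":55},{"dx":0,"dy":0,"dz":0,"twist":0,"claw":70},{"dx":0,"dy":0,"dz":-0.3,"twist":0,"claw":70},{"dx":0,"dy":0,"dz":-0.8,"twist":0,"claw":80},{"dx":0,"dy":0,"dz":-0.9,"twist":0,"claw":90},{"dx":0,"dy":0,"dz":-0.9,"twist":0,"claw":90}]'
$P '[{"dx":0,"dy":0,"dz":-0.7,"twist":0,"claw":90},{"dx":0.4,"dy":0.6,"dz":-0.2,"twist":0,"claw":90},{"dx":0.4,"dy":0.9,"dz":0,"twist":0,"claw":90},{"dx":0.4,"dy":0.9,"dz":0,"twist":0,"claw":90},{"dx":0.4,"dy":0.9,"dz":0,"twist":0,"claw":90},{"dx":0.4,"dy":0.9,"dz":0,"twist":0,"claw":90},{"dx":0.2,"dy":0.6,"dz":0,"twist":0,"claw":90},{"dx":0,"dy":0,"dz":0,"twist":0,"claw":90}]'
python3 - <<'E'
from h import *
t=grab("top");cv2.imwrite("pics/t2.png",t[0][:,:,::-1])
print(r.get_state()["tcp_pos"])
E
```

```text
t: 9.78
tcp_pos: [0.4347, -0.1719, 0.1171]
orientation: [0.706, 0.708, -0.0, -0.001]
ft_force: [1.1, 0.1, 0.4]
gripper_width: 0.0808
gripper_force: 0.0
t: 10.45
tcp_pos: [0.5822, -0.1045, 0.1434]
orientation: [0.705, 0.709, 0.001, 0.001]
ft_force: [-1.6, 0.6, -0.5]
gripper_width: 0.0904
gripper_force: 0.0
[ 0.5801994  -0.1049764   0.14309746]
```

View pics/t2.png

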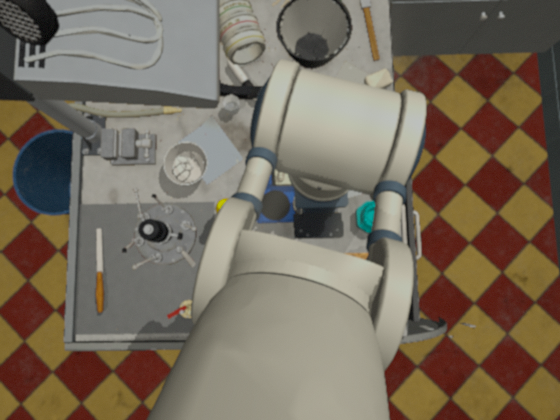

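```bash
P='python3 -m pendant'
$P '[{"dx":-0.05,"dy":0,"dz":0,"twist":0,"claw":91},{"dx":0,"dy":0,"dz":0,"twist":1,"claw":91},{"dx":0,"dy":0,"dz":0,"twist":1,"claw":91},{"dx":0,"dy":0,"dz":0,"twist":1,"claw":91},{"dx":0,"dy":0,"dz":0,"twist":1,"claw":91},{"dx":0,"dy":0,"dz":0,"twist":1,"claw":91},{"dx":0,"dy":0,"dz":0,"twist":1,"claw":91},{"dx":0,"dy":0,"dz":0,"twist":0,"claw":91}]'
$P '[{"dx":0,"dy":0,"dz":0.5,"twist":0,"claw":91},{"dx":0,"dy":0,"dz":0.6,"twist":0,"claw":91},{"dx":0,"dy":0,"dz":0.6,"twist":0,"claw":91},{"dx":0,"dy":0,"dz":0.6,"twist":0,"claw":91},{"dx":0,"dy":0,"dz":0.6,"twist":0,"claw":91},{"dx":0,"dy":0,"dz":0.5,"twist":0,"claw":91},{"dx":0,"dy":0,"dz":0.27,"twist":0,"claw":91},{"dx":0,"dy":0,"dz":0,"twist":0,"claw":91}]'
$P '[{"dx":0,"dy":0,"dz":0,"twist":0,"claw":80},{"dx":0,"dy":0,"dz":0,"twist":0,"claw":72},{"dx":0,"dy":0,"dz":0,"twist":0,"claw":66},{"dx":0,"dy":0,"dz":0,"twist":0,"claw":63},{"dx":0,"dy":0,"dz":0,"twist":0,"claw":60},{"dx":0,"dy":0,"dz":0,"twist":0,"claw":57},{"dx":0,"dy":0,"dz":0,"twist":0,"claw":54},{"dx":0,"dy":0,"dz":0,"twist":0,"claw":54}]'
```

```text
t: 11.17
tcp_pos: [0.5779, -0.1078, 0.1431]
orientation: [0.855, 0.518, -0.0, -0.0]
ft_force: [-0.6, -0.2, -0.7]
gripper_width: 0.0911
gripper_force: 0.0
t: 11.83
tcp_pos: [0.5776, -0.1073, 0.0314]
orientation: [0.854, 0.521, -0.001, -0.001]
ft_force: [-1.1, -0.3, 0.3]
gripper_width: 0.0911
gripper_force: 0.0
t: 12.5
tcp_pos: [0.5793, -0.1073, 0.0332]
orientation: [0.854, 0.52, 0.0, 0.0]
ft_force: [-0.7, -0.3, 6.3]
gripper_width: 0.0595
gripper_force: 30.0
```

```bash
P='python3 -m pendant'
$P '[{"dx":0,"dy":0,"dz":-0.1,"twist":0,"claw":54},{"dx":0,"dy":0,"dz":-0.3,"twist":0,"claw":54},{"dx":0,"dy":0,"dz":-0.6,"twist":0,"claw":54},{"dx":0,"dy":0,"dz":-0.6,"twist":0,"claw":54},{"dx":0,"dy":0,"dz":-0.6,"twist":0,"claw":54},{"dx":0,"dy":0,"dz":-0.6,"twist":0,"claw":54},{"dx":0,"dy":0,"dz":-0.3,"twist":0,"claw":54},{"dx":0,"dy":0,"dz":0,"twist":0,"claw":54}]'
$P '[{"dx":0,"dy":0,"dz":0,"twist":-1,"claw":54},{"dx":0,"dy":0,"dz":0,"twist":-1,"claw":54},{"dx":0,"dy":0,"dz":0,"twist":-1,"claw":54},{"dx":0,"dy":0,"dz":0,"twist":-1,"claw":54},{"dx":0,"dy":0,"dz":0,"twist":-1,"claw":54},{"dx":0,"dy":0,"dz":0,"twist":-1,"claw":54},{"dx":0,"dy":0,"dz":0,"twist":0,"claw":54}]'
$P '[{"dx":-0.4,"dy":0,"dz":0,"twist":0,"claw":54},{"dx":-0.9,"dy":0,"dz":0,"twist":0,"claw":54},{"dx":-0.9,"dy":0,"dz":0,"twist":0,"claw":54},{"dx":-0.9,"dy":0,"dz":0,"twist":0,"claw":54},{"dx":-0.9,"dy":0,"dz":0,"twist":0,"claw":54},{"dx":-0.7,"dy":0,"dz":0,"twist":0,"claw":54},{"dx":-0.45,"dy":0,"dz":0,"twist":0,"claw":54},{"dx":0,"dy":0,"dz":0,"twist":0,"claw":54}]'
$P '[{"dx":0,"dy":-0.4,"dz":0,"twist":0,"claw":54},{"dx":0,"dy":-0.9,"dz":0,"twist":0,"claw":54},{"dx":0,"dy":-0.9,"dz":0,"twist":0,"claw":54},{"dx":0,"dy":-0.9,"dz":0,"twist":0,"claw":54},{"dx":0,"dy":-0.9,"dz":0,"twist":0,"claw":54},{"dx":0,"dy":-0.5,"dz":0,"twist":0,"claw":54},{"dx":0,"dy":-0.25,"dz":0,"twist":0,"claw":54},{"dx":0,"dy":0,"dz":0,"twist":0,"claw":54}]'
$P '[{"dx":0,"dy":0,"dz":0.4,"twist":0,"claw":54},{"dx":0,"dy":0,"dz":0.6,"twist":0,"claw":54},{"dx":0,"dy":0,"dz":0.6,"twist":0,"claw":54},{"dx":0,"dy":0,"dz":0.6,"twist":0,"claw":54},{"dx":0,"dy":0,"dz":0.5,"twist":0,"claw":54},{"dx":0,"dy":0,"dz":0.25,"twist":0,"claw":54},{"dx":0,"dy":0,"dz":0.1,"twist":0,"claw":54},{"dx":0,"dy":0,"dz":0,"twist":0,"claw":54}]'
```

```text
t: 13.17
tcp_pos: [0.5801, -0.1075, 0.128]
orientation: [0.854, 0.52, 0.001, 0.001]
ft_force: [-0.4, -0.8, -0.2]
gripper_width: 0.0594
gripper_force: 30.0
t: 13.75
tcp_pos: [0.5784, -0.1071, 0.1247]
orientation: [0.705, 0.71, -0.0, -0.001]
ft_force: [-0.1, -0.2, 0.2]
gripper_width: 0.0593
gripper_force: 30.0
t: 14.42
tcp_pos: [0.5792, -0.2647, 0.1253]
orientation: [0.708, 0.707, -0.0, 0.0]
ft_force: [-0.5, -0.0, -1.1]
gripper_width: 0.0594
gripper_force: 30.0
t: 15.08
tcp_pos: [0.4359, -0.2616, 0.1258]
orientation: [0.707, 0.708, -0.0, -0.0]
ft_force: [-0.2, -0.9, -0.5]
gripper_width: 0.0599
gripper_force: 30.0
t: 15.75
tcp_pos: [0.4375, -0.262, 0.0339]
orientation: [0.706, 0.708, 0.0, -0.0]
ft_force: [-0.8, 0.5, 0.6]
gripper_width: 0.0595
gripper_force: 30.0
```

Still about 2.5–3 mm above the mat. I'll ease down until contact.

```bash
P='python3 -m pendant'
$P '[{"dx":0,"dy":0,"dz":0.06,"twist":0,"claw":54},{"dx":0,"dy":0,"dz":0,"twist":0,"claw":54},{"dx":0,"dy":0,"dz":0,"twist":0,"claw":54}]'
$P '[{"dx":0,"dy":0,"dz":0.04,"twist":0,"claw":54},{"dx":0,"dy":0,"dz":0,"twist":0,"claw":54},{"dx":0,"dy":0,"dz":0,"twist":0,"claw":54}]'
```

```text
t: 16.0
tcp_pos: [0.4374, -0.2624, 0.033]
orientation: [0.706, 0.708, 0.0, 0.001]
ft_force: [0.5, 0.4, 0.5]
gripper_width: 0.0595
gripper_force: 30.0
t: 16.25
tcp_pos: [0.437, -0.2622, 0.0314]
orientation: [0.706, 0.708, 0.0, 0.0]
ft_force: [0.3, 0.2, -0.7]
gripper_width: 0.0593
gripper_force: 30.0
```

```bash
P='python3 -m pendant'
$P '[{"dx":0,"dy":0,"dz":0.03,"twist":0,"claw":54},{"dx":0,"dy":0,"dz":0,"twist":0,"claw":54},{"dx":0,"dy":0,"dz":0,"twist":0,"claw":54}]'
$P '[{"dx":0,"dy":0,"dz":0.03,"twist":0,"claw":54},{"dx":0,"dy":0,"dz":0,"twist":0,"claw":54},{"dx":0,"dy":0,"dz":0,"twist":0,"claw":54}]'
```

```text
t: 16.5
tcp_pos: [0.437, -0.2623, 0.0311]
orientation: [0.706, 0.708, 0.0, 0.0]
ft_force: [-3.8, 1.0, 18.7]
gripper_width: 0.0594
gripper_force: 30.0
t: 16.75
tcp_pos: [0.437, -0.2624, 0.0306]
orientation: [0.706, 0.708, -0.0, 0.001]
ft_force: [-5.5, 2.1, 28.6]
gripper_width: 0.0596
gripper_force: 30.0
```

```bash
P='python3 -m pendant'
$P '[{"dx":0,"dy":0,"dz":-0.06,"twist":0,"claw":60},{"dx":0,"dy":0,"dz":0,"twist":0,"claw":68},{"dx":0,"dy":0,"dz":0,"twist":0,"claw":80},{"dx":0,"dy":0,"dz":0,"twist":0,"claw":91},{"dx":0,"dy":0,"dz":-0.3,"twist":0,"claw":91},{"dx":0,"dy":0,"dz":-0.8,"twist":0,"claw":91},{"dx":0,"dy":0,"dz":-1,"twist":0,"claw":91},{"dx":0,"dy":0,"dz":-1,"twist":0,"claw":91}]'
$P '[{"dx":0,"dy":0,"dz":-1,"twist":0,"claw":91},{"dx":0.5,"dy":0.6,"dz":-0.3,"twist":0,"claw":82},{"dx":0.9,"dy":1,"dz":0,"twist":0,"claw":82},{"dx":0.9,"dy":1,"dz":0,"twist":0,"claw":82},{"dx":0.9,"dy":1,"dz":0,"twist":0,"claw":82},{"dx":0.9,"dy":1,"dz":0,"twist":0,"claw":82},{"dx":0.9,"dy":1,"dz":0,"twist":0,"claw":82},{"dx":0.9,"dy":1,"dz":0,"twist":0,"claw":82}]'
$P '[{"dx":0.5,"dy":0.43,"dz":0,"twist":0,"claw":82},{"dx":0,"dy":0,"dz":0,"twist":0,"claw":82},{"dx":0,"dy":0,"dz":0,"twist":0,"claw":82}]'
python3 - <<'E'
from h import *
s=grab("side");t=grab("top")
b=cv2.resize(s[0][90:290,180:420],None,fx=3,fy=3,interpolation=2);cv2.imwrite("pics/s3.png",b[:,:,::-1])
E
```

```text
t: 17.42
tcp_pos: [0.4364, -0.2618, 0.1255]
orientation: [0.706, 0.708, -0.0, -0.001]
ft_force: [-0.6, 0.8, -0.2]
gripper_width: 0.0906
gripper_force: 0.0
t: 18.08
tcp_pos: [0.6355, -0.0828, 0.1639]
orientation: [0.706, 0.708, -0.0, 0.0]
ft_force: [0.6, 0.2, -0.4]
gripper_width: 0.0819
gripper_force: 0.0
t: 18.33
tcp_pos: [0.6474, -0.0686, 0.1633]
orientation: [0.705, 0.709, -0.0, -0.0]
ft_force: [-0.6, -0.0, -0.7]
gripper_width: 0.0821
gripper_force: 0.0
```

View pics/s3.png

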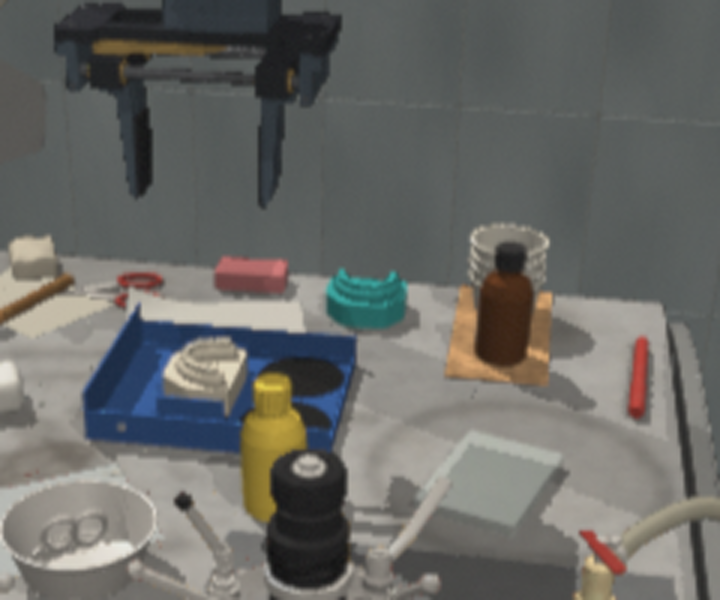

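Bottle (503,310) and cups (510,260) both stand upright on the mat, and the cast is untouched at (205,370) in this crop. Now the cast.

```bash
P='python3 -m pendant'
$P '[{"dx":-0.06,"dy":0.07,"dz":0.5,"twist":0,"claw":82},{"dx":0,"dy":0,"dz":0.9,"twist":0,"claw":82},{"dx":0,"dy":0,"dz":0.9,"twist":0,"claw":82},{"dx":0,"dy":0,"dz":0.9,"twist":0,"claw":82},{"dx":0,"dy":0,"dz":0.8,"twist":0,"claw":82},{"dx":0,"dy":0,"dz":0.6,"twist":0,"claw":82},{"dx":0,"dy":0,"dz":0.4,"twist":0,"claw":82},{"dx":0,"dy":0,"dz":0,"twist":0,"claw":82}]'
$P '[{"dx":0,"dy":0,"dz":0,"twist":0,"claw":75},{"dx":0,"dy":0,"dz":0,"twist":0,"claw":68},{"dx":0,"dy":0,"dz":0,"twist":0,"claw":62},{"dx":0,"dy":0,"dz":0,"twist":0,"claw":58},{"dx":0,"dy":0,"dz":0,"twist":0,"claw":54},{"dx":0,"dy":0,"dz":0,"twist":0,"claw":50},{"dx":0,"dy":0,"dz":0,"twist":0,"claw":48},{"dx":0,"dy":0,"dz":0,"twist":0,"claw":48}]'
```

```text
t: 19.1
tcp_pos: [0.6475, -0.072, 0.0112]
orientation: [0.706, 0.708, -0.001, -0.001]
ft_force: [-0.9, 0.6, -0.5]
gripper_width: 0.082
gripper_force: 0.0
t: 19.77
tcp_pos: [0.6499, -0.0714, 0.014]
orientation: [0.706, 0.708, 0.0, 0.001]
ft_force: [-1.1, -0.5, 8.7]
gripper_width: 0.0536
gripper_force: 30.0
```

```bash
P='python3 -m pendant'
$P '[{"dx":0,"dy":0,"dz":-0.1,"twist":0,"claw":48},{"dx":0,"dy":0,"dz":-0.3,"twist":0,"claw":48},{"dx":0,"dy":0,"dz":-0.6,"twist":0,"claw":48},{"dx":0,"dy":0,"dz":-0.7,"twist":0,"claw":48},{"dx":0,"dy":0,"dz":-0.7,"twist":0,"claw":48},{"dx":0,"dy":0,"dz":-0.7,"twist":0,"claw":48},{"dx":0,"dy":0,"dz":-0.5,"twist":0,"claw":48},{"dx":0,"dy":0,"dz":0,"twist":0,"claw":48}]'
$P '[{"dx":0.1,"dy":-0.4,"dz":0,"twist":0,"claw":48},{"dx":0.3,"dy":-0.8,"dz":0,"twist":0,"claw":48},{"dx":0.4,"dy":-1,"dz":0,"twist":0,"claw":48},{"dx":0.4,"dy":-1,"dz":0,"twist":0,"claw":48},{"dx":0.4,"dy":-1,"dz":0,"twist":0,"claw":48},{"dx":0.4,"dy":-1,"dz":0,"twist":0,"claw":48},{"dx":0.4,"dy":-1,"dz":0,"twist":0,"claw":48},{"dx":0.4,"dy":-0.8,"dz":0,"twist":0,"claw":48}]'
$P '[{"dx":0.15,"dy":-0.38,"dz":0,"twist":0,"claw":48},{"dx":0,"dy":0,"dz":0,"twist":0.7,"claw":48},{"dx":0,"dy":0,"dz":0,"twist":1,"claw":48},{"dx":0,"dy":0,"dz":0,"twist":1,"claw":48},{"dx":0,"dy":0,"dz":0,"twist":1,"claw":48},{"dx":0,"dy":0,"dz":0,"twist":0,"claw":48},{"dx":0,"dy":0,"dz":0,"twist":0,"claw":48}]'
```

```text
t: 20.43
tcp_pos: [0.6511, -0.0716, 0.1253]
orientation: [0.706, 0.708, 0.001, 0.002]
ft_force: [1.1, -0.6, -1.0]
gripper_width: 0.0531
gripper_force: 30.0
t: 21.1
tcp_pos: [0.4363, 0.0126, 0.121]
orientation: [0.706, 0.708, -0.0, -0.001]
ft_force: [-0.4, 0.3, -0.7]
gripper_width: 0.0532
gripper_force: 30.0
t: 21.68
tcp_pos: [0.4275, 0.0165, 0.1212]
orientation: [0.802, 0.597, -0.0, -0.0]
ft_force: [0.1, 0.6, -0.9]
gripper_width: 0.0536
gripper_force: 30.0
```

```bash
P='python3 -m pendant'
$P '[{"dx":0,"dy":0,"dz":0.4,"twist":0,"claw":48},{"dx":0,"dy":0,"dz":0.7,"twist":0,"claw":48},{"dx":0,"dy":0,"dz":0.7,"twist":0,"claw":48},{"dx":0,"dy":0,"dz":0.7,"twist":0,"claw":48},{"dx":0,"dy":0,"dz":0.5,"twist":0,"claw":48},{"dx":0,"dy":0,"dz":0.25,"twist":0,"claw":48},{"dx":0,"dy":0,"dz":0.05,"twist":0,"claw":48},{"dx":0,"dy":0,"dz":0,"twist":0,"claw":48}]'
$P '[{"dx":0,"dy":0,"dz":0.03,"twist":0,"claw":48},{"dx":0,"dy":0,"dz":0,"twist":0,"claw":48},{"dx":0,"dy":0,"dz":0,"twist":0,"claw":48}]'
```

```text
t: 22.35
tcp_pos: [0.4276, 0.0165, 0.0222]
orientation: [0.802, 0.597, -0.0, -0.0]
ft_force: [0.1, 0.2, 0.1]
gripper_width: 0.0534
gripper_force: 30.0
t: 22.6
tcp_pos: [0.4282, 0.0165, 0.0219]
orientation: [0.803, 0.596, 0.0, 0.0]
ft_force: [-1.0, -0.0, -0.6]
gripper_width: 0.0536
gripper_force: 30.0
```

```bash
P='python3 -m pendant'
$P '[{"dx":0,"dy":0,"dz":0.06,"twist":0,"claw":48},{"dx":0,"dy":0,"dz":0,"twist":0,"claw":48},{"dx":0,"dy":0,"dz":0,"twist":0,"claw":48}]'
$P '[{"dx":0,"dy":0,"dz":0.04,"twist":0,"claw":48},{"dx":0,"dy":0,"dz":0,"twist":0,"claw":48},{"dx":0,"dy":0,"dz":0,"twist":0,"claw":48}]'
```

```text
t: 22.85
tcp_pos: [0.4278, 0.0165, 0.0196]
orientation: [0.803, 0.596, 0.0, 0.0]
ft_force: [0.2, 0.1, -0.9]
gripper_width: 0.0535
gripper_force: 30.0
t: 23.1
tcp_pos: [0.4278, 0.0165, 0.0187]
orientation: [0.803, 0.596, 0.0, 0.0]
ft_force: [-1.9, 1.1, 11.8]
gripper_width: 0.0539
gripper_force: 30.0
```

```bash
P='python3 -m pendant'
$P '[{"dx":0,"dy":0,"dz":-0.03,"twist":0,"claw":56},{"dx":0,"dy":0,"dz":0,"twist":0,"claw":62},{"dx":0,"dy":0,"dz":0,"twist":0,"claw":75},{"dx":0,"dy":0,"dz":-0.3,"twist":0,"claw":75},{"dx":0,"dy":0,"dz":-0.8,"twist":0,"claw":75},{"dx":0,"dy":0,"dz":-1,"twist":0,"claw":75},{"dx":0,"dy":0,"dz":-1,"twist":0,"claw":75},{"dx":0,"dy":0,"dz":-1,"twist":0,"claw":75}]'
$P '[{"dx":0,"dy":0,"dz":-1,"twist":0,"claw":75},{"dx":0,"dy":0,"dz":-1,"twist":0,"claw":75},{"dx":0,"dy":0,"dz":0,"twist":-0.7,"claw":75},{"dx":0,"dy":0,"dz":0,"twist":-1,"claw":75},{"dx":0,"dy":0,"dz":0,"twist":-1,"claw":75},{"dx":0,"dy":0,"dz":0,"twist":-1,"claw":75},{"dx":0,"dy":0,"dz":0,"twist":0,"claw":75},{"dx":0,"dy":0,"dz":0,"twist":0,"claw":75}]'
python3 - <<'E'
from h import *
s=grab("side")
b=cv2.resize(s[0][90:290,180:420],None,fx=3,fy=3,interpolation=2);cv2.imwrite("pics/s4.png",b[:,:,::-1])
E
```

```text
t: 23.77
tcp_pos: [0.4272, 0.0166, 0.1435]
orientation: [0.803, 0.596, -0.0, -0.0]
ft_force: [0.6, -0.2, -0.9]
gripper_width: 0.0746
gripper_force: 0.0
t: 24.43
tcp_pos: [0.4276, 0.0165, 0.2021]
orientation: [0.707, 0.707, -0.0, -0.0]
ft_force: [-0.6, 0.3, -0.1]
gripper_width: 0.075
gripper_force: 0.0
```

View pics/s4.png

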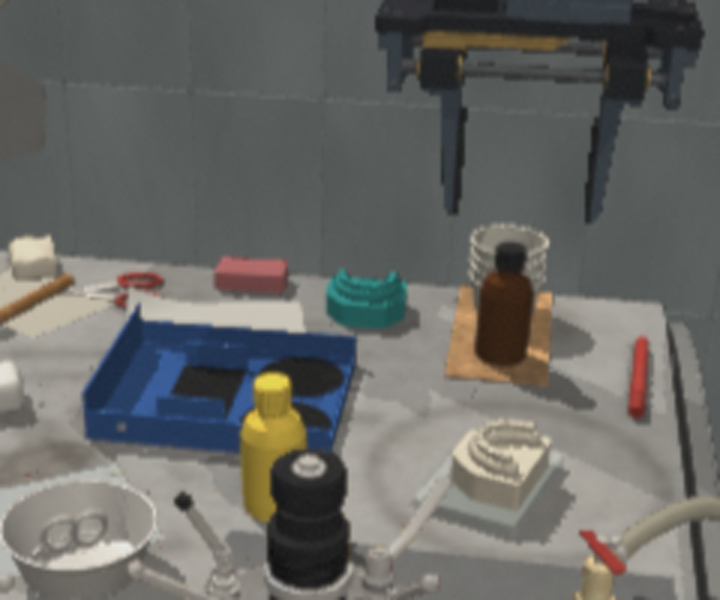

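```bash
P='python3 -m pendant'
$P '[{"dx":-0.5,"dy":0,"dz":0,"twist":0,"claw":70},{"dx":-1,"dy":0.1,"dz":0,"twist":0,"claw":70},{"dx":-1,"dy":0.1,"dz":0,"twist":0,"claw":70},{"dx":-1,"dy":0.08,"dz":0,"twist":0,"claw":70},{"dx":-1,"dy":0,"dz":0,"twist":0,"claw":70},{"dx":-1,"dy":0,"dz":0,"twist":0,"claw":70},{"dx":-0.8,"dy":0,"dz":0,"twist":0,"claw":70},{"dx":0,"dy":0,"dz":0,"twist":0,"claw":70}]'
$P '[{"dx":0,"dy":0,"dz":0,"twist":0,"claw":70}]'
python3 - <<'E'
from h import *
s,t=grab("side"),grab("top")
for p in [(453,480),(517,508),(550,470)]: print("castbase",np.round(plane(s,(180+p[0]/3,90+p[1]/3),.01),4))
for p in [(412,495),(510,525),(562,460)]: print("slab",np.round(plane(s,(180+p[0]/3,90+p[1]/3),.01),4))
b=cv2.resize(t[0][230:350,180:320],None,fx=5,fy=5,interpolation=2);cv2.imwrite("pics/t5.png",b[:,:,::-1])
E
```

```text
t: 25.15
tcp_pos: [0.4371, -0.1763, 0.2022]
orientation: [0.708, 0.706, -0.0, 0.001]
ft_force: [-0.2, 1.3, 0.5]
gripper_width: 0.07
gripper_force: 0.0
t: 25.23
tcp_pos: [0.4365, -0.1734, 0.202]
orientation: [0.708, 0.707, -0.0, -0.0]
ft_force: [0.0, 0.7, -0.8]
gripper_width: 0.0699
gripper_force: 0.0
castbase [0.4559 0.0285 0.01  ]
castbase [0.4122 0.0543 0.01  ]
castbase [0.3921 0.0036 0.01  ]
slab [0.481  0.0519 0.01  ]
slab [0.4158 0.0746 0.01  ]
slab [ 0.3843 -0.011   0.01  ]
```

View pics/t5.png

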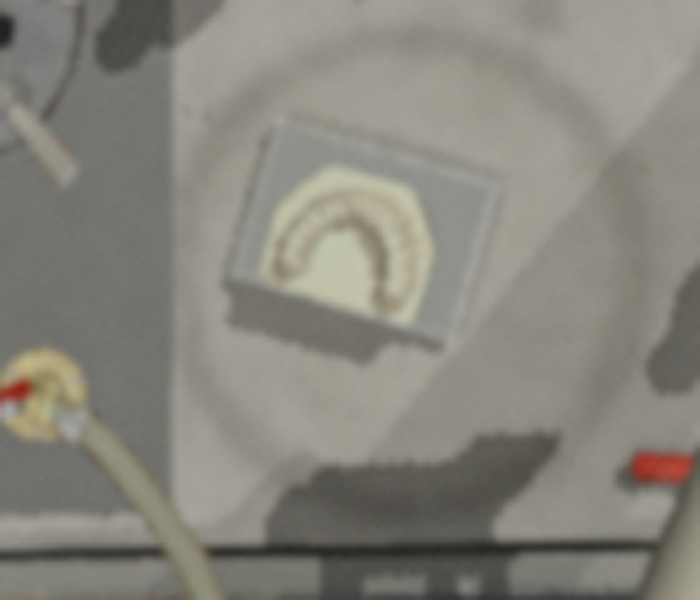

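```bash
python3 - <<'E'
from h import *
t=grab("top"); Q=lambda p,z:plane(t,(180+p[0]/5,230+p[1]/5),z)[:2]
c=np.array([Q(p,.01) for p in[(280,118),(500,180),(445,345),(228,285)]]);cs=c.mean(0)
print(c.round(4).tolist(),cs.round(4)); th=np.mean([np.arctan2(*( (c[0]-c[1])*[1,1])),np.arctan2(*((c[3]-c[2])))]);print("yaw",-th)
th=-th; R=np.array([[np.cos(th),-np.sin(th)],[np.sin(th),np.cos(th)]])
for n,p in dict(frontL=(260,280),frontR=(410,328),back1=(335,165),back2=(410,190),left=(272,210),right=(436,250)).items(): print(n,((Q(p,.031)-cs)@R*1000).round(1))
g=cv2.cvtColor(t[0],cv2.COLOR_RGB2HSV)[250:302,225:282]; m=cv2.inRange(g,np.array((15,28,120)),np.array((40,255,255)))
k=max(cv2.findContours(m,0,1)[0],key=cv2.contourArea)+np.array([225,250])
rc=cv2.minAreaRect(k);print(rc, ((plane(t,rc[0],.031)[:2]-cs)@R*1000).round(1))
q=np.array([(plane(t,p[0],.031)[:2]-cs)@R*1000 for p in k]);print(q.min(0),q.max(0))
E
```

```text
[[0.478, 0.0498], [0.4501, -0.0437], [0.3816, -0.0192], [0.4081, 0.0722]] [0.4294 0.0148]
yaw -0.2865004493966276
frontL [-29.5  34.3]
frontR [-31.8 -30.7]
back1 [24.1 17.4]
back2 [ 22.4 -15.5]
left [-0.7 37.5]
right [  1.6 -32.5]
((250.35850524902344, 277.7452697753906), (32.41708755493164, 26.235864639282227), 15.945395469665527) [-3.2  2.4]
[-29.98546745 -31.18627017] [23.65519155 36.02012824]
```

The cast sits teeth up within about 4 mm of the slab's centre and is square to it. Now back to the bottle.

```bash
P='python3 -m pendant'
$P '[{"dx":0.03,"dy":0,"dz":0.6,"twist":0,"claw":70},{"dx":0,"dy":0,"dz":0.8,"twist":0,"claw":70},{"dx":0,"dy":0,"dz":0.9,"twist":0,"claw":70},{"dx":0,"dy":0,"dz":0.9,"twist":0,"claw":70},{"dx":0,"dy":0,"dz":0.9,"twist":0,"claw":70},{"dx":0,"dy":0,"dz":0.9,"twist":0,"claw":70},{"dx":0,"dy":0,"dz":0.6,"twist":0,"claw":70},{"dx":0,"dy":0,"dz":0.1,"twist":0,"claw":70}]'
$P '[{"dx":0,"dy":0,"dz":0,"twist":0,"claw":52},{"dx":0,"dy":0,"dz":0,"twist":0,"claw":46},{"dx":0,"dy":0,"dz":0,"twist":0,"claw":44},{"dx":0,"dy":0,"dz":0,"twist":0,"claw":42},{"dx":0,"dy":0,"dz":0,"twist":0,"claw":36},{"dx":0,"dy":0,"dz":0,"twist":0,"claw":34},{"dx":0,"dy":0,"dz":0,"twist":0,"claw":34},{"dx":0,"dy":0,"dz":0,"twist":0,"claw":34}]'
$P '[{"dx":0,"dy":0,"dz":-0.1,"twist":0,"claw":34},{"dx":0,"dy":0,"dz":-0.3,"twist":0,"claw":34},{"dx":0,"dy":0,"dz":-0.5,"twist":0,"claw":34},{"dx":0,"dy":0,"dz":-0.6,"twist":0,"claw":34},{"dx":0,"dy":0,"dz":-0.6,"twist":0,"claw":34},{"dx":0,"dy":0,"dz":-0.6,"twist":0,"claw":34},{"dx":0,"dy":0,"dz":-0.3,"twist":0,"claw":34},{"dx":0,"dy":0,"dz":0,"twist":0,"claw":34}]'
```

```text
t: 26.05
tcp_pos: [0.4354, -0.1699, 0.0289]
orientation: [0.706, 0.708, -0.001, -0.002]
ft_force: [-1.3, 1.3, 0.1]
gripper_width: 0.07
gripper_force: 0.0
t: 26.72
tcp_pos: [0.4371, -0.1718, 0.0321]
orientation: [0.706, 0.708, 0.0, 0.001]
ft_force: [-1.7, 2.2, 12.4]
gripper_width: 0.0403
gripper_force: 30.1
t: 27.38
tcp_pos: [0.4376, -0.172, 0.1233]
orientation: [0.706, 0.708, 0.0, 0.002]
ft_force: [0.8, -0.9, -0.9]
gripper_width: 0.0403
gripper_force: 30.0
```

```bash
P='python3 -m pendant'
$P '[{"dx":0.3,"dy":0.3,"dz":0,"twist":0,"claw":34},{"dx":0.7,"dy":0.7,"dz":0,"twist":0,"claw":34},{"dx":0.9,"dy":0.9,"dz":0,"twist":0,"claw":34},{"dx":0.9,"dy":0.9,"dz":0,"twist":0,"claw":34},{"dx":0.8,"dy":0.9,"dz":0,"twist":0,"claw":34},{"dx":0.7,"dy":0.7,"dz":0,"twist":0,"claw":34},{"dx":0.32,"dy":0.34,"dz":0,"twist":0,"claw":34},{"dx":0,"dy":0,"dz":0,"twist":0,"claw":34}]'
$P '[{"dx":0,"dy":0,"dz":0.4,"twist":0,"claw":34},{"dx":0,"dy":0,"dz":0.6,"twist":0,"claw":34},{"dx":0,"dy":0,"dz":0.6,"twist":0,"claw":34},{"dx":0,"dy":0,"dz":0.6,"twist":0,"claw":34},{"dx":0,"dy":0,"dz":0.4,"twist":0,"claw":34},{"dx":0,"dy":0,"dz":0.2,"twist":0,"claw":34},{"dx":0,"dy":0,"dz":0,"twist":0,"claw":34},{"dx":0,"dy":0,"dz":0,"twist":0,"claw":34}]'
```

```text
t: 28.05
tcp_pos: [0.58, -0.0305, 0.1202]
orientation: [0.705, 0.709, 0.0, -0.0]
ft_force: [-0.3, 0.5, -1.6]
gripper_width: 0.0404
gripper_force: 30.0
t: 28.72
tcp_pos: [0.5781, -0.0329, 0.0372]
orientation: [0.706, 0.708, -0.0, -0.0]
ft_force: [-0.7, -0.4, -1.9]
gripper_width: 0.0401
gripper_force: 30.0
```

```bash
P='python3 -m pendant'
$P '[{"dx":-0.02,"dy":0.05,"dz":0.05,"twist":0,"claw":34},{"dx":0,"dy":0,"dz":0,"twist":0,"claw":34},{"dx":0,"dy":0,"dz":0,"twist":0,"claw":34}]'
$P '[{"dx":0,"dy":0,"dz":0.05,"twist":0,"claw":34},{"dx":0,"dy":0,"dz":0,"twist":0,"claw":34},{"dx":0,"dy":0,"dz":0,"twist":0,"claw":34}]'
```

```text
t: 28.97
tcp_pos: [0.5804, -0.0333, 0.0363]
orientation: [0.706, 0.708, 0.0, 0.0]
ft_force: [0.6, 0.3, -1.2]
gripper_width: 0.0404
gripper_force: 30.0
t: 29.22
tcp_pos: [0.58, -0.0331, 0.0343]
orientation: [0.706, 0.708, 0.0, 0.0]
ft_force: [-0.3, -0.0, -1.6]
gripper_width: 0.0406
gripper_force: 30.0
```

```bash
P='python3 -m pendant'
$P '[{"dx":0,"dy":0,"dz":0.04,"twist":0,"claw":34},{"dx":0,"dy":0,"dz":0,"twist":0,"claw":34},{"dx":0,"dy":0,"dz":0,"twist":0,"claw":34}]'
$P '[{"dx":0,"dy":0,"dz":0.02,"twist":0,"claw":34},{"dx":0,"dy":0,"dz":0,"twist":0,"claw":34},{"dx":0,"dy":0,"dz":0,"twist":0,"claw":34}]'
```

```text
t: 29.47
tcp_pos: [0.58, -0.0331, 0.0341]
orientation: [0.706, 0.708, 0.0, 0.0]
ft_force: [-6.0, 0.0, 19.6]
gripper_width: 0.0399
gripper_force: 30.1
t: 29.72
tcp_pos: [0.58, -0.0331, 0.034]
orientation: [0.706, 0.708, 0.0, 0.0]
ft_force: [-8.5, 2.3, 29.5]
gripper_width: 0.0405
gripper_force: 30.2
```

```bash
P='python3 -m pendant'
$P '[{"dx":0,"dy":0,"dz":-0.06,"twist":0,"claw":34},{"dx":0,"dy":0,"dz":0,"twist":0,"claw":44},{"dx":0,"dy":0,"dz":0,"twist":0,"claw":55},{"dx":0,"dy":0,"dz":0,"twist":0,"claw":68},{"dx":0,"dy":0,"dz":-0.3,"twist":0,"claw":68},{"dx":0,"dy":0,"dz":-0.8,"twist":0,"claw":75},{"dx":0,"dy":0,"dz":-0.9,"twist":0,"claw":91},{"dx":0,"dy":0,"dz":-0.9,"twist":0,"claw":91}]'
$P '[{"dx":0,"dy":0,"dz":-0.7,"twist":0,"claw":91},{"dx":-0.6,"dy":-0.4,"dz":-0.3,"twist":0,"claw":91},{"dx":-1,"dy":-0.6,"dz":0,"twist":0,"claw":91},{"dx":-1,"dy":-0.6,"dz":0,"twist":0,"claw":91},{"dx":-1,"dy":-0.6,"dz":0,"twist":0,"claw":91},{"dx":-1,"dy":-0.6,"dz":0,"twist":0,"claw":91},{"dx":-1,"dy":-0.6,"dz":0,"twist":0,"claw":91},{"dx":-1,"dy":-0.6,"dz":0,"twist":0,"claw":91}]'
$P '[{"dx":-0.7,"dy":-0.5,"dz":0,"twist":0,"claw":91},{"dx":-0.3,"dy":-0.27,"dz":0,"twist":0,"claw":91},{"dx":0,"dy":0,"dz":0,"twist":0,"claw":91},{"dx":0,"dy":0,"dz":0,"twist":0,"claw":91}]'
```

```text
t: 30.38
tcp_pos: [0.5796, -0.0331, 0.1225]
orientation: [0.706, 0.708, -0.0, -0.0]
ft_force: [1.7, 0.5, 0.8]
gripper_width: 0.0809
gripper_force: 0.0
t: 31.05
tcp_pos: [0.4595, -0.2327, 0.1518]
orientation: [0.706, 0.708, 0.0, 0.0]
ft_force: [1.5, -0.8, 0.2]
gripper_width: 0.0909
gripper_force: 0.0
t: 31.38
tcp_pos: [0.4376, -0.2614, 0.1515]
orientation: [0.706, 0.708, 0.0, 0.0]
ft_force: [0.2, 0.2, -0.2]
gripper_width: 0.0905
gripper_force: 0.0
```

```bash
python3 - <<'E'
from h import *
s=grab("side");t=grab("top")
cv2.imwrite("pics/c6.png",np.hstack([cv2.resize(s[0][150:290,200:400],None,fx=2,fy=2),cv2.resize(t[0][120:260,200:400],None,fx=2,fy=2)])[:,:,::-1])
E
```

```text
(no output)
```

View pics/c6.png

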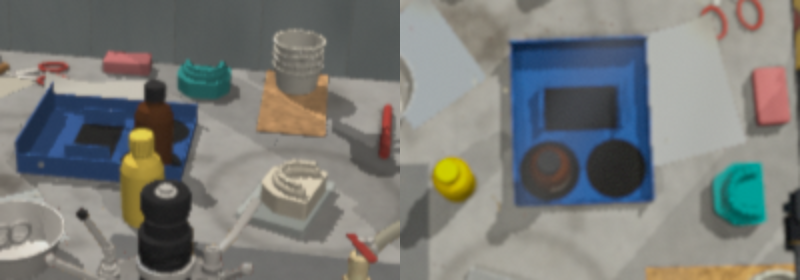

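The bottle is back upright on its pad, cap at top pixel (274,199), the same as at the start. Now the cups.

```bash
P='python3 -m pendant'
$P '[{"dx":0,"dy":0,"dz":0.4,"twist":0,"claw":91},{"dx":0,"dy":0,"dz":0.6,"twist":0,"claw":91},{"dx":0,"dy":0,"dz":0.7,"twist":0,"claw":91},{"dx":0,"dy":0,"dz":0.7,"twist":0,"claw":91},{"dx":0,"dy":0,"dz":0.7,"twist":0,"claw":91},{"dx":0,"dy":0,"dz":0.6,"twist":0,"claw":91},{"dx":0,"dy":0,"dz":0.25,"twist":0,"claw":91},{"dx":0,"dy":0,"dz":0,"twist":0,"claw":91}]'
$P '[{"dx":0,"dy":0,"dz":0,"twist":0,"claw":80},{"dx":0,"dy":0,"dz":0,"twist":0,"claw":72},{"dx":0,"dy":0,"dz":0,"twist":0,"claw":66},{"dx":0,"dy":0,"dz":0,"twist":0,"claw":63},{"dx":0,"dy":0,"dz":0,"twist":0,"claw":60},{"dx":0,"dy":0,"dz":0,"twist":0,"claw":57},{"dx":0,"dy":0,"dz":0,"twist":0,"claw":54},{"dx":0,"dy":0,"dz":0,"twist":0,"claw":54}]'
$P '[{"dx":0,"dy":0,"dz":-0.1,"twist":0,"claw":54},{"dx":0,"dy":0,"dz":-0.3,"twist":0,"claw":54},{"dx":0,"dy":0,"dz":-0.6,"twist":0,"claw":54},{"dx":0,"dy":0,"dz":-0.6,"twist":0,"claw":54},{"dx":0,"dy":0,"dz":-0.6,"twist":0,"claw":54},{"dx":0,"dy":0,"dz":-0.6,"twist":0,"claw":54},{"dx":0,"dy":0,"dz":-0.3,"twist":0,"claw":54},{"dx":0,"dy":0,"dz":0,"twist":0,"claw":54}]'
```

```text
t: 32.15
tcp_pos: [0.4374, -0.2602, 0.0314]
orientation: [0.706, 0.709, -0.0, -0.001]
ft_force: [0.2, -0.3, -0.3]
gripper_width: 0.0907
gripper_force: 0.0
t: 32.82
tcp_pos: [0.4378, -0.2618, 0.0332]
orientation: [0.706, 0.708, 0.0, 0.0]
ft_force: [-0.5, 1.2, 8.2]
gripper_width: 0.0598
gripper_force: 30.0
t: 33.48
tcp_pos: [0.4384, -0.2622, 0.1278]
orientation: [0.706, 0.708, 0.0, 0.002]
ft_force: [0.2, -0.8, 0.0]
gripper_width: 0.0598
gripper_force: 30.0
```

```bash
P='python3 -m pendant'
$P '[{"dx":0,"dy":0.4,"dz":0,"twist":0,"claw":54},{"dx":0,"dy":0.9,"dz":0,"twist":0,"claw":54},{"dx":0,"dy":0.9,"dz":0,"twist":0,"claw":54},{"dx":0,"dy":0.9,"dz":0,"twist":0,"claw":54},{"dx":0,"dy":0.9,"dz":0,"twist":0,"claw":54},{"dx":0,"dy":0.5,"dz":0,"twist":0,"claw":54},{"dx":0,"dy":0.2,"dz":0,"twist":0,"claw":54},{"dx":0,"dy":0,"dz":0,"twist":0,"claw":54}]'
$P '[{"dx":0.4,"dy":0,"dz":0,"twist":0,"claw":54},{"dx":0.9,"dy":0,"dz":0,"twist":0,"claw":54},{"dx":0.9,"dy":0,"dz":0,"twist":0,"claw":54},{"dx":0.9,"dy":0,"dz":0,"twist":0,"claw":54},{"dx":0.9,"dy":0,"dz":0,"twist":0,"claw":54},{"dx":0.7,"dy":0,"dz":0,"twist":0,"claw":54},{"dx":0.45,"dy":0,"dz":0,"twist":0,"claw":54},{"dx":0,"dy":0,"dz":0,"twist":0,"claw":54}]'
$P '[{"dx":0,"dy":0,"dz":0.4,"twist":0,"claw":54},{"dx":0,"dy":0,"dz":0.6,"twist":0,"claw":54},{"dx":0,"dy":0,"dz":0.6,"twist":0,"claw":54},{"dx":0,"dy":0,"dz":0.6,"twist":0,"claw":54},{"dx":0,"dy":0,"dz":0.5,"twist":0,"claw":54},{"dx":0,"dy":0,"dz":0.2,"twist":0,"claw":54},{"dx":0,"dy":0,"dz":0,"twist":0,"claw":54},{"dx":0,"dy":0,"dz":0,"twist":0,"claw":54}]'
```

```text
t: 34.15
tcp_pos: [0.5795, -0.2606, 0.1242]
orientation: [0.706, 0.708, -0.0, -0.001]
ft_force: [-1.2, -0.2, -0.9]
gripper_width: 0.0597
gripper_force: 30.0
t: 34.82
tcp_pos: [0.5769, -0.1041, 0.1256]
orientation: [0.705, 0.709, -0.0, -0.001]
ft_force: [-0.2, 0.6, -1.4]
gripper_width: 0.0596
gripper_force: 30.0
t: 35.48
tcp_pos: [0.5779, -0.1076, 0.0387]
orientation: [0.706, 0.708, -0.0, 0.0]
ft_force: [0.8, -0.5, -0.6]
gripper_width: 0.0606
gripper_force: 29.6
```

```bash
P='python3 -m pendant'
$P '[{"dx":0,"dy":0.03,"dz":0.06,"twist":0,"claw":54},{"dx":0,"dy":0,"dz":0,"twist":0,"claw":54},{"dx":0,"dy":0,"dz":0,"twist":0,"claw":54}]'
$P '[{"dx":0,"dy":0,"dz":0.04,"twist":0,"claw":54},{"dx":0,"dy":0,"dz":0,"twist":0,"claw":54},{"dx":0,"dy":0,"dz":0,"twist":0,"claw":54}]'
```

```text
t: 35.73
tcp_pos: [0.5785, -0.1074, 0.0378]
orientation: [0.706, 0.708, -0.0, 0.0]
ft_force: [-5.5, -0.7, 17.0]
gripper_width: 0.0608
gripper_force: 30.2
t: 35.98
tcp_pos: [0.5789, -0.1075, 0.0371]
orientation: [0.706, 0.708, -0.0, 0.0]
ft_force: [-5.4, -1.4, 25.5]
gripper_width: 0.0614
gripper_force: 30.6
```

```bash
python3 - <<'E'
from h import *
s=grab("side");
cv2.imwrite("pics/s7.png",cv2.resize(s[0][130:270,200:360],None,fx=4,fy=4,interpolation=2)[:,:,::-1])
E
```

```text
(no output)
```

View pics/s7.png

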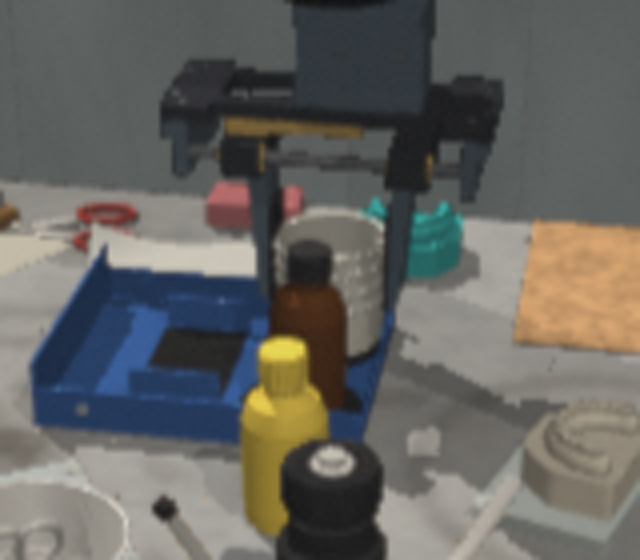

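The cups rest on the pad, perhaps tilted a degree or two in the grip. I'll release slowly so they settle.

```bash
P='python3 -m pendant'
$P '[{"dx":0,"dy":0,"dz":-0.05,"twist":0,"claw":58},{"dx":0,"dy":0,"dz":0,"twist":0,"claw":62},{"dx":0,"dy":0,"dz":0,"twist":0,"claw":64},{"dx":0,"dy":0,"dz":0,"twist":0,"claw":67},{"dx":0,"dy":0,"dz":0,"twist":0,"claw":74},{"dx":0,"dy":0,"dz":0,"twist":0,"claw":82},{"dx":0,"dy":0,"dz":0,"twist":0,"claw":91},{"dx":0,"dy":0,"dz":0,"twist":0,"claw":91}]'
$P '[{"dx":0,"dy":0,"dz":-0.3,"twist":0,"claw":91},{"dx":0,"dy":0,"dz":-0.6,"twist":0,"claw":91},{"dx":0,"dy":0,"dz":-0.9,"twist":0,"claw":91},{"dx":0,"dy":0,"dz":-0.9,"twist":0,"claw":91},{"dx":0,"dy":0,"dz":-0.9,"twist":0,"claw":91},{"dx":-0.8,"dy":-0.5,"dz":-0.6,"twist":0,"claw":91},{"dx":-1,"dy":-0.7,"dz":0,"twist":0,"claw":91},{"dx":-1,"dy":-0.7,"dz":0,"twist":0,"claw":91}]'
$P '[{"dx":-1,"dy":-0.9,"dz":0,"twist":0,"claw":91},{"dx":-1,"dy":-0.9,"dz":0,"twist":0,"claw":91},{"dx":-0.7,"dy":-0.6,"dz":0,"twist":0,"claw":91},{"dx":-0.3,"dy":-0.3,"dz":0,"twist":0,"claw":91},{"dx":0,"dy":0,"dz":0,"twist":0,"claw":91},{"dx":0,"dy":0,"dz":0,"twist":0,"claw":91}]'
python3 - <<'E'
from h import *
s=grab("side");t=grab("top")
cv2.imwrite("pics/t8.png",cv2.resize(t[0][120:300,200:420],None,fx=3.6,fy=3.3,interpolation=2)[:594,:792][:,:,::-1])
cv2.imwrite("pics/s8.png",cv2.resize(s[0][165:285,170:370],None,fx=4,fy=4,interpolation=2)[:,:,::-1])
E
```

```text
t: 36.7
tcp_pos: [0.5789, -0.1066, 0.0371]
orientation: [0.706, 0.708, -0.0, -0.0]
ft_force: [0.0, 0.2, 0.0]
gripper_width: 0.0898
gripper_force: 0.0
t: 37.37
tcp_pos: [0.5225, -0.1915, 0.1653]
orientation: [0.705, 0.709, 0.001, 0.002]
ft_force: [-0.4, 0.3, -0.2]
gripper_width: 0.0908
gripper_force: 0.0
t: 37.87
tcp_pos: [0.4417, -0.2811, 0.1637]
orientation: [0.707, 0.708, 0.0, 0.0]
ft_force: [0.6, -0.5, 0.3]
gripper_width: 0.0909
gripper_force: 0.0
```

View pics/t8.png

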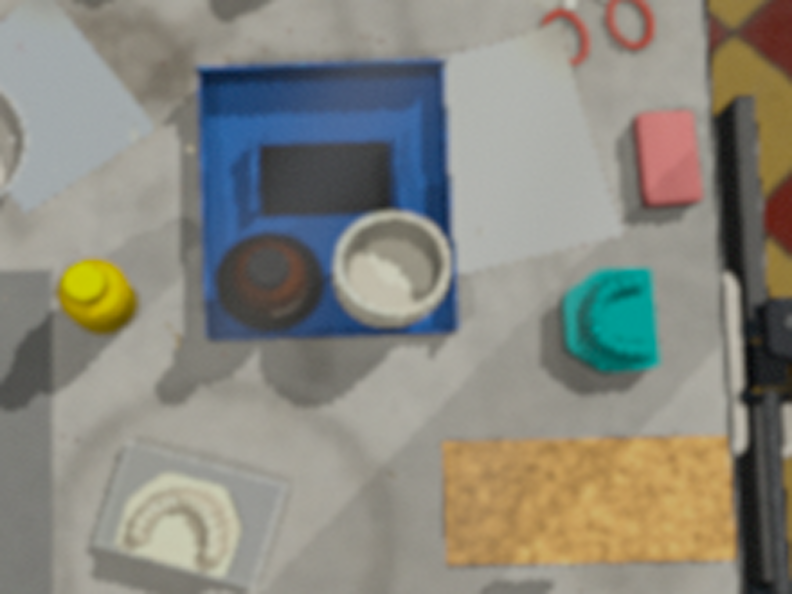

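View pics/s8.png

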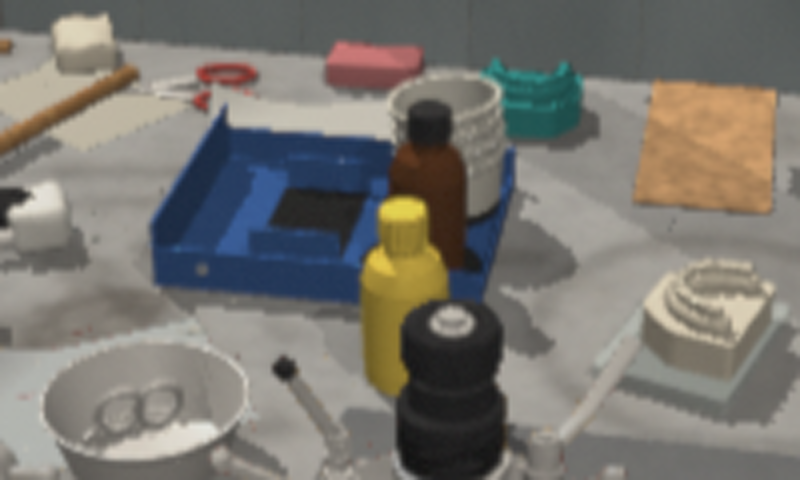

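The bottle and cast look right. The cups at side crop (445,150) lean slightly towards +x compared with the start, so I'll measure the profile.

```bash
python3 - <<'E'
from h import *
now=grab("side"); old=cv2.imread("pics/side0.png")[:,:,::-1]
def prof(f):
    h=cv2.cvtColor(np.ascontiguousarray(f),cv2.COLOR_RGB2HSV); g=f.astype(float).mean(2)
    return {y:[int(v) for v in g[y,282:302]] for y in range(184,222,3)}
a,b=prof(old),prof(now[0])
for y in a: print(y,a[y],b[y],sep="\n  ")
c0=np.array(now[1]),now[2]
for z in(.005,.069):print(z,[np.round(proj(now,p),1).tolist() for p in[(.5803,-.107,z),(.5503,-.107,z)]])
E
```

```text
184
  [166, 165, 165, 168, 163, 166, 163, 149, 126, 97, 103, 102, 85, 80, 91, 100, 113, 108, 113, 114]
  [151, 139, 137, 141, 158, 159, 158, 153, 144, 141, 134, 115, 85, 75, 79, 87, 99, 95, 99, 100]
187
  [127, 124, 122, 119, 117, 114, 114, 115, 122, 153, 146, 138, 111, 91, 91, 94, 98, 97, 101, 97]
  [128, 126, 124, 120, 118, 113, 110, 105, 98, 97, 106, 136, 184, 136, 90, 83, 86, 83, 86, 81]
190
  [125, 124, 122, 118, 117, 114, 109, 105, 104, 105, 111, 130, 178, 160, 120, 97, 94, 91, 90, 91]
  [121, 125, 122, 120, 116, 113, 110, 108, 107, 122, 141, 157, 147, 116, 101, 85, 83, 82, 84, 83]
193
  [79, 121, 122, 119, 116, 113, 110, 107, 107, 130, 150, 165, 144, 107, 80, 75, 75, 75, 76, 77]
  [62, 116, 137, 140, 148, 145, 144, 133, 120, 116, 110, 116, 148, 106, 72, 68, 67, 67, 68, 68]
196
  [89, 138, 143, 143, 140, 129, 119, 119, 109, 106, 104, 134, 161, 106, 79, 75, 74, 76, 73, 74]
  [49, 93, 118, 115, 119, 120, 127, 114, 116, 117, 120, 109, 108, 118, 94, 72, 67, 66, 67, 67]
199
  [113, 123, 116, 114, 117, 119, 128, 136, 130, 118, 111, 108, 112, 109, 99, 95, 91, 90, 87, 82]
  [68, 118, 1
[... 765 characters left out ...]
 39, 39, 62, 112, 116, 116, 114, 111, 108, 103, 98, 82, 76, 76, 88, 141, 156, 160]
214
  [38, 37, 38, 52, 90, 106, 107, 103, 98, 86, 51, 36, 52, 61, 53, 57, 81, 86, 91, 109]
  [41, 38, 38, 39, 67, 113, 117, 114, 112, 108, 105, 99, 86, 71, 65, 68, 103, 108, 112, 130]
217
  [38, 36, 36, 55, 95, 105, 102, 96, 80, 50, 28, 30, 39, 50, 52, 78, 86, 93, 116, 140]
  [39, 38, 35, 37, 64, 110, 113, 110, 97, 89, 55, 38, 44, 61, 62, 97, 107, 114, 138, 161]
220
  [38, 37, 36, 39, 53, 45, 36, 37, 41, 49, 55, 54, 63, 58, 77, 85, 86, 88, 90, 90]
  [40, 38, 38, 36, 37, 31, 33, 37, 40, 49, 56, 56, 65, 64, 95, 106, 107, 109, 112, 112]
0.005 [[281.9, 215.0], [294.7, 216.2]]
0.069 [[282.1, 189.9], [295.3, 191.1]]
```

The cups' base is about 6 mm too far forward and rests on the front lip, giving a tilt of about 0.1 rad. I'll regrip, lift, shift +x and set them down again.

```bash
P='python3 -m pendant'
$P '[{"dx":0.4,"dy":0.3,"dz":0,"twist":0,"claw":91},{"dx":1,"dy":0.8,"dz":0,"twist":0,"claw":91},{"dx":1,"dy":0.8,"dz":0,"twist":0,"claw":91},{"dx":1,"dy":0.8,"dz":0,"twist":0,"claw":91},{"dx":1,"dy":0.8,"dz":0,"twist":0,"claw":91},{"dx":0.9,"dy":0.7,"dz":0,"twist":0,"claw":91},{"dx":0.5,"dy":0.4,"dz":0,"twist":0,"claw":91},{"dx":0,"dy":0.02,"dz":0,"twist":0,"claw":91}]'
$P '[{"dx":0,"dy":0,"dz":0.4,"twist":0,"claw":91},{"dx":0,"dy":0,"dz":0.7,"twist":0,"claw":91},{"dx":0,"dy":0,"dz":0.7,"twist":0,"claw":91},{"dx":0,"dy":0,"dz":0.7,"twist":0,"claw":91},{"dx":0,"dy":0,"dz":0.7,"twist":0,"claw":91},{"dx":0,"dy":0,"dz":0.6,"twist":0,"claw":91},{"dx":0,"dy":0,"dz":0.4,"twist":0,"claw":91},{"dx":0,"dy":0,"dz":0,"twist":0,"claw":91}]'
$P '[{"dx":0,"dy":0,"dz":0,"twist":0,"claw":80},{"dx":0,"dy":0,"dz":0,"twist":0,"claw":72},{"dx":0,"dy":0,"dz":0,"twist":0,"claw":67},{"dx":0,"dy":0,"dz":0,"twist":0,"claw":64},{"dx":0,"dy":0,"dz":0,"twist":0,"claw":61},{"dx":0,"dy":0,"dz":0,"twist":0,"claw":58},{"dx":0,"dy":0,"dz":0,"twist":0,"claw":54},{"dx":0,"dy":0,"dz":0,"twist":0,"claw":54}]'
$P '[{"dx":0,"dy":0,"dz":-0.1,"twist":0,"claw":54},{"dx":0,"dy":0,"dz":-0.3,"twist":0,"claw":54},{"dx":0,"dy":0,"dz":-0.3,"twist":0,"claw":54},{"dx":0,"dy":0,"dz":-0.1,"twist":0,"claw":54},{"dx":0,"dy":0,"dz":0,"twist":0,"claw":54},{"dx":0,"dy":0,"dz":0,"twist":0,"claw":54}]'
python3 - <<'E'
from h import *
now=grab("side");g=now[0].astype(float).mean(2)
cv2.imwrite("pics/s9.png",cv2.resize(now[0][140:240,230:330],None,fx=6,fy=6,interpolation=2)[:,:,::-1])
E
```

```text
t: 38.68
tcp_pos: [0.5821, -0.1021, 0.1631]
orientation: [0.704, 0.71, 0.001, 0.0]
ft_force: [-0.8, 0.7, 0.9]
gripper_width: 0.0909
gripper_force: 0.0
t: 39.35
tcp_pos: [0.5782, -0.1056, 0.0348]
orientation: [0.706, 0.709, -0.001, -0.002]
ft_force: [-0.7, 0.4, -0.1]
gripper_width: 0.0911
gripper_force: 0.0
t: 40.02
tcp_pos: [0.58, -0.1067, 0.038]
orientation: [0.706, 0.708, 0.0, 0.0]
ft_force: [-0.2, 0.5, 6.8]
gripper_width: 0.0621
gripper_force: 29.6
t: 40.52
tcp_pos: [0.5798, -0.1067, 0.0616]
orientation: [0.706, 0.708, 0.0, 0.0]
ft_force: [0.2, -0.5, -0.5]
gripper_width: 0.0624
gripper_force: 29.1
```

View pics/s9.png

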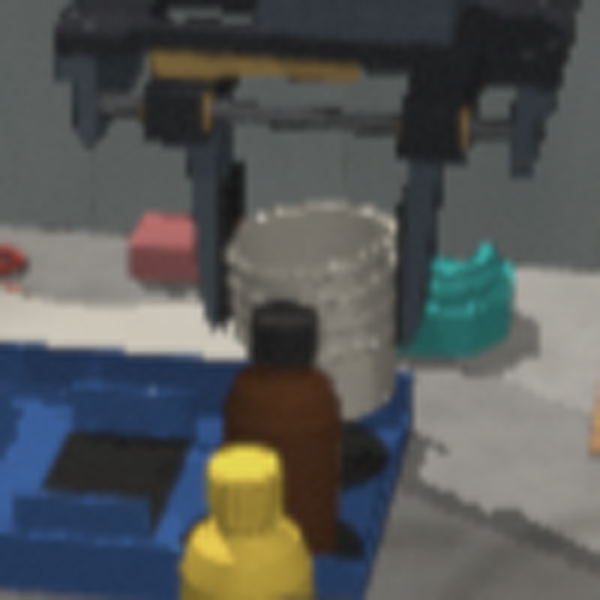

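Still tilted in the grip, rim from crop (228,250) to (395,225), and now clear of the lip. I'll shift +x 8 mm so the base misses the lip, lower to contact and press lightly to right it.

```bash
P='python3 -m pendant'
$P '[{"dx":0,"dy":0.14,"dz":0,"twist":0,"claw":54},{"dx":0,"dy":0.13,"dz":0,"twist":0,"claw":54},{"dx":0,"dy":0,"dz":0.3,"twist":0,"claw":54},{"dx":0,"dy":0,"dz":0.2,"twist":0,"claw":54},{"dx":0,"dy":0,"dz":0.1,"twist":0,"claw":54},{"dx":0,"dy":0,"dz":0,"twist":0,"claw":54},{"dx":0,"dy":0,"dz":0,"twist":0,"claw":54}]'
$P '[{"dx":0,"dy":0,"dz":0.06,"twist":0,"claw":54},{"dx":0,"dy":0,"dz":0,"twist":0,"claw":54},{"dx":0,"dy":0,"dz":0,"twist":0,"claw":54}]'
$P '[{"dx":0,"dy":0,"dz":0.04,"twist":0,"claw":54},{"dx":0,"dy":0,"dz":0,"twist":0,"claw":54},{"dx":0,"dy":0,"dz":0,"twist":0,"claw":54}]'
```

```text
t: 41.15
tcp_pos: [0.5873, -0.1065, 0.0427]
orientation: [0.706, 0.708, -0.0, -0.0]
ft_force: [-0.4, -0.5, -0.3]
gripper_width: 0.0623
gripper_force: 29.1
t: 41.4
tcp_pos: [0.5877, -0.1066, 0.0415]
orientation: [0.706, 0.708, 0.0, 0.0]
ft_force: [-0.9, -0.6, -0.8]
gripper_width: 0.0625
gripper_force: 29.1
t: 41.65
tcp_pos: [0.5877, -0.1066, 0.0402]
orientation: [0.706, 0.708, -0.0, -0.0]
ft_force: [0.1, 0.2, -1.0]
gripper_width: 0.0623
gripper_force: 29.1
```

```bash
P='python3 -m pendant'
$P '[{"dx":0,"dy":0,"dz":0.04,"twist":0,"claw":54},{"dx":0,"dy":0,"dz":0,"twist":0,"claw":54},{"dx":0,"dy":0,"dz":0,"twist":0,"claw":54}]'
$P '[{"dx":0,"dy":0,"dz":0.04,"twist":0,"claw":54},{"dx":0,"dy":0,"dz":0,"twist":0,"claw":54},{"dx":0,"dy":0,"dz":0,"twist":0,"claw":54}]'
```

```text
t: 41.9
tcp_pos: [0.5876, -0.1066, 0.0389]
orientation: [0.706, 0.708, -0.0, -0.0]
ft_force: [0.9, 0.1, -0.0]
gripper_width: 0.0623
gripper_force: 29.1
t: 42.15
tcp_pos: [0.5878, -0.1066, 0.0378]
orientation: [0.706, 0.708, 0.0, 0.0]
ft_force: [0.5, -0.1, 0.2]
gripper_width: 0.0622
gripper_force: 29.1
```

```bash
P='python3 -m pendant'
$P '[{"dx":0,"dy":0,"dz":0.04,"twist":0,"claw":54},{"dx":0,"dy":0,"dz":0,"twist":0,"claw":54},{"dx":0,"dy":0,"dz":0,"twist":0,"claw":54}]'
$P '[{"dx":0,"dy":0,"dz":0.03,"twist":0,"claw":54},{"dx":0,"dy":0,"dz":0,"twist":0,"claw":54},{"dx":0,"dy":0,"dz":0,"twist":0,"claw":54}]'
$P '[{"dx":0,"dy":0,"dz":0.03,"twist":0,"claw":54},{"dx":0,"dy":0,"dz":0,"twist":0,"claw":54},{"dx":0,"dy":0,"dz":0,"twist":0,"claw":54}]'
```

```text
t: 42.4
tcp_pos: [0.5877, -0.1066, 0.0368]
orientation: [0.706, 0.708, 0.0, 0.0]
ft_force: [-0.8, -0.4, 4.5]
gripper_width: 0.0622
gripper_force: 29.3
t: 42.65
tcp_pos: [0.5878, -0.1067, 0.0361]
orientation: [0.706, 0.708, 0.0, 0.0]
ft_force: [-3.8, 0.5, 7.4]
gripper_width: 0.0617
gripper_force: 29.4
t: 42.9
tcp_pos: [0.5877, -0.1067, 0.0351]
orientation: [0.706, 0.708, 0.0, 0.0]
ft_force: [-1.9, -0.1, 6.0]
gripper_width: 0.0613
gripper_force: 29.5
```

The width is shrinking, so the cups are righting. I'll keep pressing gently.

```bash
P='python3 -m pendant'
for k in 1; do
$P '[{"dx":0,"dy":0,"dz":0.04,"twist":0,"claw":54},{"dx":0,"dy":0,"dz":0,"twist":0,"claw":54},{"dx":0,"dy":0,"dz":0,"twist":0,"claw":54}]'
$P '[{"dx":0,"dy":0,"dz":0.04,"twist":0,"claw":54},{"dx":0,"dy":0,"dz":0,"twist":0,"claw":54},{"dx":0,"dy":0,"dz":0,"twist":0,"claw":54}]'
done
```

```text
t: 43.15
tcp_pos: [0.5876, -0.1066, 0.0338]
orientation: [0.706, 0.708, -0.0, 0.0]
ft_force: [-1.5, 0.1, 6.4]
gripper_width: 0.0603
gripper_force: 29.7
t: 43.4
tcp_pos: [0.5876, -0.1066, 0.0326]
orientation: [0.706, 0.708, -0.0, -0.0]
ft_force: [-0.9, -0.8, 6.0]
gripper_width: 0.0602
gripper_force: 29.8
```

```bash
P='python3 -m pendant'
$P '[{"dx":0,"dy":0,"dz":0.03,"twist":0,"claw":54},{"dx":0,"dy":0,"dz":0,"twist":0,"claw":54},{"dx":0,"dy":0,"dz":0,"twist":0,"claw":54}]'
$P '[{"dx":0,"dy":0,"dz":0.03,"twist":0,"claw":54},{"dx":0,"dy":0,"dz":0,"twist":0,"claw":54},{"dx":0,"dy":0,"dz":0,"twist":0,"claw":54}]'
python3 - <<'E'
from h import *
now=grab("side"); g=now[0].astype(float).mean(2)
for y in (208,211,214,217,220): print(y,g[y,282:302].astype(int).tolist())
E
```

```text
t: 43.65
tcp_pos: [0.5875, -0.1066, 0.0318]
orientation: [0.706, 0.708, -0.0, -0.0]
ft_force: [-3.2, -0.5, 7.2]
gripper_width: 0.0595
gripper_force: 29.9
t: 43.9
tcp_pos: [0.5872, -0.1066, 0.031]
orientation: [0.706, 0.708, -0.0, -0.0]
ft_force: [-5.6, -0.5, 11.8]
gripper_width: 0.0594
gripper_force: 30.0
208 [45, 43, 43, 44, 69, 123, 118, 104, 88, 57, 44, 54, 56, 53, 57, 63, 80, 133, 136, 136]
211 [42, 41, 39, 38, 59, 105, 103, 90, 79, 54, 56, 68, 69, 69, 70, 68, 80, 125, 141, 144]
214 [41, 40, 38, 43, 62, 102, 101, 84, 60, 38, 35, 41, 59, 69, 58, 58, 85, 90, 95, 113]
217 [41, 39, 38, 39, 60, 96, 84, 51, 30, 25, 25, 31, 40, 53, 54, 82, 89, 96, 121, 145]
220 [39, 39, 37, 36, 38, 34, 34, 37, 41, 51, 54, 56, 65, 60, 80, 88, 90, 98, 121, 98]
```

Width is 59.4 mm, so the cups are upright again. They sit about 4–7 mm off their place, inside the 15 mm allowed. Releasing.

```bash
P='python3 -m pendant'
$P '[{"dx":0,"dy":0,"dz":-0.04,"twist":0,"claw":58},{"dx":0,"dy":0,"dz":0,"twist":0,"claw":62},{"dx":0,"dy":0,"dz":0,"twist":0,"claw":65},{"dx":0,"dy":0,"dz":0,"twist":0,"claw":69},{"dx":0,"dy":0,"dz":0,"twist":0,"claw":76},{"dx":0,"dy":0,"dz":0,"twist":0,"claw":83},{"dx":0,"dy":0,"dz":0,"twist":0,"claw":91},{"dx":0,"dy":0,"dz":0,"twist":0,"claw":91}]'
$P '[{"dx":0,"dy":-0.1,"dz":-0.3,"twist":0,"claw":91},{"dx":0,"dy":0,"dz":-0.6,"twist":0,"claw":91},{"dx":0,"dy":0,"dz":-0.9,"twist":0,"claw":91},{"dx":0,"dy":0,"dz":-0.9,"twist":0,"claw":91},{"dx":0,"dy":0,"dz":-0.9,"twist":0,"claw":91},{"dx":-0.8,"dy":-0.5,"dz":-0.6,"twist":0,"claw":91},{"dx":-1,"dy":-0.8,"dz":0,"twist":0,"claw":91},{"dx":-1,"dy":-0.8,"dz":0,"twist":0,"claw":91}]'
$P '[{"dx":-1,"dy":-0.9,"dz":0,"twist":0,"claw":91},{"dx":-1,"dy":-0.9,"dz":0,"twist":0,"claw":91},{"dx":-0.7,"dy":-0.6,"dz":0,"twist":0,"claw":91},{"dx":-0.3,"dy":-0.3,"dz":0,"twist":0,"claw":91},{"dx":0,"dy":0,"dz":0,"twist":0,"claw":91},{"dx":0,"dy":0,"dz":0,"twist":0,"claw":91}]' | head -2
python3 - <<'E'
from h import *
s=grab("side");t=grab("top");g=s[0].astype(float).mean(2)
o=cv2.imread("pics/side0.png").astype(float).mean(2);ot=cv2.imread("pics/top0.png")[:,:,::-1]
f=lambda a,x0,y0,x1,y1:a[y0:y1,x0:x1].astype(np.float32)
# cups shift by phase correlation, cropped to the unoccluded rim/right part
h=cv2.createHanningWindow((28,34),cv2.CV_32F)
print("side cups",cv2.phaseCorrelate(f(o,270,182,298,216),f(g,270,182,298,216),h))
for n,a in(("old",ot),("new",t[0])):
    hs=cv2.cvtColor(np.ascontiguousarray(a),cv2.COLOR_RGB2HSV)[180:225,287:330]
    m=cv2.inRange(hs,np.array((0,0,95)),np.array((60,75,255)));m[:, :4]=0
    k=max(cv2.findContours(m,0,1)[0],key=cv2.contourArea)+np.array([287,180]);c,rad=cv2.minEnclosingCircle(k);print("rim",n,c,rad,plane(t,c,.069).round(4))
    hs=cv2.cvtColor(np.ascontiguousarray(a),cv2.COLOR_RGB2HSV)
    for nm,lo,hi,roi in(("wax",(165,60,80),(180,255,255),(372,148,400,188)),):
        M=cv2.moments(cv2.inRange(hs[roi[1]:roi[3],roi[0]:roi[2]],np.array(lo),np.array(hi)));print(nm,M["m10"]/M["m00"]+roi[0],M["m01"]/M["m00"]+roi[1])
for y in (187,190,193,208,214): print(y,o[y,284:300].astype(int).tolist(),g[y,284:300].astype(int).tolist(),sep="\n ")
E
```

```text
t: 44.62
tcp_pos: [0.5877, -0.1066, 0.0318]
orientation: [0.706, 0.708, -0.0, -0.0]
ft_force: [-0.5, -1.1, 0.2]
gripper_width: 0.0902
gripper_force: 0.0
t: 45.28
tcp_pos: [0.5219, -0.1915, 0.1598]
orientation: [0.705, 0.709, 0.0, 0.002]
ft_force: [0.5, -1.2, -0.6]
gripper_width: 0.0907
gripper_force: 0.0
t: 45.78
tcp_pos: [0.4412, -0.281, 0.1583]
side cups ((-0.1732314664621768, -1.3155394109828649), 0.46551631115101)
rim old (304.79998779296875, 196.8000030517578) 21.741313934326172 [ 0.588  -0.0969  0.069 ]Traceback (most recent call last):
  File "<stdin>", line 14, in <module>
ZeroDivisionError: float division by zero
```

```bash
python3 - <<'E'
from h import *
s=grab("side");t=grab("top")
os_=cv2.imread("pics/side0.png")[:,:,::-1];ot=cv2.imread("pics/top0.png")[:,:,::-1]
def tm(o,n,x0,y0,x1,y1):
    up=lambda a:cv2.resize(np.ascontiguousarray(a),None,fx=8,fy=8,interpolation=cv2.INTER_CUBIC)
    R=cv2.matchTemplate(up(n[y0-6:y1+6,x0-6:x1+6]),up(o[y0:y1,x0:x1]),cv2.TM_CCOEFF_NORMED);_,v,_,l=cv2.minMaxLoc(R)
    return (l[0]/8-6,l[1]/8-6,round(v,3))
print("top cups",tm(ot,t[0],292,184,327,220));print("top cap",tm(ot,t[0],262,190,288,215));print("top wax",tm(ot,t[0],375,152,395,184));print("top bowl",tm(ot,t[0],163,140,208,188))
print("side rim",tm(os_,s[0],266,182,298,196),"side base",tm(os_,s[0],286,206,297,220),"side bottle",tm(os_,s[0],267,190,287,212))
g=s[0].astype(float).mean(2);o=os_.astype(float).mean(2)
for y in (187,190,193,208,214): print(y,o[y,284:300].astype(int).tolist(),g[y,284:300].astype(int).tolist(),sep="\n ")
E
```

```text
top cups (-0.625, -2.25, 0.957)
top cap (-0.125, 0.375, 0.966)
top wax (0.0, -0.125, 0.967)
top bowl (0.0, 0.0, 0.999)
side rim (-1.5, 0.0, 0.826) side base (-0.25, -1.0, 0.804) side bottle (0.875, 0.25, 0.946)
187
 [122, 119, 117, 114, 114, 115, 122, 153, 146, 138, 111, 91, 91, 94, 98, 97]
 [121, 119, 119, 123, 133, 153, 158, 155, 116, 75, 74, 78, 82, 84, 86, 83]
190
 [122, 118, 117, 114, 109, 105, 104, 105, 111, 130, 178, 160, 120, 97, 94, 91]
 [117, 115, 111, 108, 105, 110, 113, 135, 180, 167, 118, 103, 100, 85, 82, 83]
193
 [122, 119, 116, 113, 110, 107, 107, 130, 150, 165, 144, 107, 80, 75, 75, 75]
 [115, 116, 114, 113, 121, 129, 153, 161, 139, 87, 68, 67, 67, 67, 67, 68]
208
 [41, 56, 95, 114, 115, 116, 119, 106, 94, 73, 58, 54, 54, 60, 77, 128]
 [43, 44, 66, 118, 113, 106, 96, 79, 66, 65, 63, 60, 61, 69, 89, 149]
214
 [38, 52, 90, 106, 107, 103, 98, 86, 51, 36, 52, 61, 53, 57, 81, 86]
 [38, 39, 62, 99, 99, 87, 51, 36, 36, 43, 63, 72, 68, 69, 103, 107]
```

The rim and base have both shifted about 2 px, so the cups stand upright about 5 mm from where they started. The bottle, wax block and bowl are unmoved. Handing in.

```bash
python3 -c "
from station import r
print(r.job_done())"
```

```text
the job is handed in; nothing more can be done
None
```

I handed the job in after about 46 s of robot time; no verdict came back. By my measurements the cast is teeth up and square on the slab, about 4 mm off centre, and the bottle and cups stand upright in their caddy bays (bottle within about 2 mm, cups about 5 mm, after I re-set them off the caddy's front lip).

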